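# Check a shelf board with the straightedge

### The job

I want to check the spare shelf board for bow. Take the metal straightedge out of its stand, lay it down flat on the bare desk with its finger ridge up and let go; then pick it up again and set it down flat on the desk, its long edge flush along the board's long edge that faces the robot, about midway along it. Leave the board and the other things where they are.

Things in the scene. Friction and masses are not known exactly. Their poses are not given: they have to be found in the camera images.
- straightedge: aluminium plate 60 x 220 x 10 mm with a finger ridge (14 wide, 100 long, 26 high: top 36 mm above the underside) along the middle of one face; 0.3 kg. Origin: centre of the flat underside; x across (edges at +-30 mm), y along, z out of the ridged face. Starts on a long edge in the stand, ridge facing away from the robot; the upper 23 mm of the plate, above the ridge, are free to grip.
- board: plain light wooden shelf board, 140 x 280 x 16 mm, loose, lying flat on the desk. Origin: centre of its underside; x across it, y along it, z up. The edge to check is its long edge on the -x side (x = -70 mm), which faces the robot.
- stand: dark wooden stand, fixed; foot 75 x 210 x 8 mm, with two pairs of cheeks at y = +-80 mm (each 20 mm long, up to 40 mm above the desk, 12.5 mm slot between them) that hold the straightedge upright, its lower edge on the foot. Origin: centre of its underside; y along the slot, z up.
- eraser: eraser in a card sleeve, 23 x 52 x 12 mm, lying on the board; leave alone. Origin: centre of its underside.
- tape_roll: roll of tape lying flat, 92 mm across, 48 mm high; leave alone. Origin: centre of its underside.
- mouse: computer mouse, 112 x 56 x 35 mm; leave alone. Origin: centre of its underside.
- calculator: pocket calculator, 130 x 80 x 14 mm; leave alone. Origin: centre of its underside.
There are look-alikes about, which are no part of the job. Of the things that look like the straightedge, the larger one is meant.

How it is judged:
On the way, in this order (a step that is already met when the one before it is completed fails the run):
1. the straightedge lies flat on the desk, ridge up, let go (angle between straightedge's own z axis and vertical below 0.08 rad and height (world z) of straightedge between -0.004 and 0.006 m and linear speed of straightedge below 0.02 m/s and angular speed of straightedge below 0.1 rad/s and contact force between straightedge and the fingers below 0.05 N), for 0.2 s.
2. it is picked up again, level, clear of the desk (height (world z) of straightedge above 0.012 m and angle between straightedge's own z axis and vertical below 0.35 rad and contact force between straightedge and the fingers above 1 N), for 0.2 s.
At the end, for the whole second after the job is handed in: the straightedge rests flat on the desk, ridge up, against the board's robot-side long edge: gap at its middle under 3.5 mm, parallel to the edge within 0.03 rad, its middle within 30 mm of the board's middle along the edge; the board has moved less than 30 mm and the other things less than 40 mm (angle between straightedge's own z axis and vertical below 0.08 rad and height (world z) of straightedge between -0.004 and 0.006 m and linear speed of straightedge below 0.02 m/s and angular speed of straightedge below 0.1 rad/s and x of straightedge in the frame of board between -0.1035 and -0.097 m and y of straightedge in the frame of board between -0.03 and 0.03 m and angle between the y axis of straightedge and the y axis of board, either way round below 0.03 rad and distance of board from where it was at the start of the episode below 0.03 m and angle between board's own z axis and vertical below 0.05 rad and distance of each of eraser, tape_roll, mouse, calculator from where it was at the start of the episode below 0.04 m); the robot touches nothing.
It fails at once if the board is shoved 30 mm or more (distance of board from where it was at the start of the episode above 0.03 m).
It fails at once if another thing is moved 40 mm or more (distance of any of eraser, tape_roll, mouse, calculator from where it was at the start of the episode above 0.04 m).
It also fails if it takes over 64 s, if anything falls off the work surface, if the arm or the gripper's body presses on something with over 40 N, if the wrist force passes 120 N, or if a joint passes its speed limit or range.

### The arm

A 6-joint arm with a two-finger parallel gripper is mounted at the origin on a cart in front of the work surface, level with it; the furniture and walls round the work are solid. World frame = base frame: x ahead of the robot, y to its left, z up, the work surface at z = 0. Lengths are in m, angles in rad, forces in N, time in s.
With the tool pointing down it reaches from about 0.425 to 0.95 m from the base axis. Payload 3.5 kg.
Tool frame: the origin (TCP) lies midway between the tips of the shut fingers; the grasp point (between the pads) lies 19 mm behind it; y points along the fingers, z is the direction in which the jaws open and shut, and the axes are right-handed (so a half turn about y gives the same grasp; the last joint's range is limited). The gripper opens to 85 mm and grips with 20 to 120 N. Pads are 22 mm wide; open, the fingers measure 114 mm over their backs; the gripper's body (76 mm by 85 mm) begins 54 mm behind the grasp point. The pads swing forward as they close: fully open they stand 13 mm farther back than shut.
Start: joints at [-1.375, 0.286, 1.577, -0, 1.279, -0.15], TCP at [0.229, -0.635, 0.231] pointing down, gripper open.
Joint ranges: [-2.77, 2.77], [-0.9, 2.22], [0.21, 2.48], [-1.53, 4.67], [0.24, 2.81], [-2.84, 2.84]. Speed limits (rad/s): [2.79, 2.79, 3.14, 3.14, 3.14, 3.14].

### API

Orientations are given as a 3x3 rotation matrix whose columns are the frame's x, y, z axes.
In Python, from workcell import read_state, get_image, ticket gives the robot as it stands.
- The arm moves only by the tool apply_moves, never from a script. Its argument "deltas" is a list of rows, each a list of 7 numbers: the shift along the tool's x, y, z in m, then the turn, a rotation vector about the tool's x, y, z in rad, then the finger opening in m, from 0 to 0.0854. In form: [[dx, dy, dz, wx, wy, wz, grip], ...]. A call has 1 to 8 rows; each row shifts and turns the pose as measured when the row begins, along the tool's axes as they then stand; what a row does not reach is not made up. A row lasts 1/10 s, in which the tool goes at most 50 mm and 8.59 degrees, less where a joint would pass 70% of its speed; a pose out of reach is approached as far as the arm can. A call with a gripper value outside its range is refused whole. The fingers move at their own pace and stop on an object; "force" is the grip in N (left out, the last holds). Time passes only in rows, so rows that do not move let the fingers close. It gives the time, the measured TCP pose, the force and the opening at its end, in the units of the state.
- read_state(): the state, without advancing time (a new reading comes with each control period).
- get_image(name): name is "side" or "top" or "wrist"; returns a dict with "frame" (480x640x3 uint8, red, green, blue), "fov_y" (degrees; the focal length in pixels is half the picture's height over the tangent of half this angle, whatever the lens; pixels are square), "cx", "cy" (the principal point, pixels), "R" (3x3) and "t" (3): a world point X has camera coordinates R X + t. Camera axes: x right, y down, z forward; pixel columns grow to the right and rows downward; lengths in m; the calibration is good to about 2 mm. The wrist camera is an equidistant fisheye: a pixel r from the principal point sees the ray r / f radians off the axis. A picture is of the moment at which its call begins. There is no depth.
- ticket.sign_off(): hands the job in, once; it reports no verdict.
The state is a dict: "time_s": time; "joints": joint angles; "dq": joint speeds; "joint_efforts": joint torques, N m; "tcp_pos": TCP position; "orientation": TCP orientation; "ft_force": force on the tool from outside, world axes, zero at the start; "ft_torque": the same for the moment, N m; "gripper_width": finger opening in m.
Only numpy, scipy, OpenCV 4.12 (cv2) and the standard library are available. Lean on these libraries where they do the work, as an engineer would, in place of code of your own. Each camera call takes 0.05 s, during which the arm holds its last target.

## Working session

There is one attempt and no reset: what is moved stays moved. The work goes in short steps, Python scripts to look and compute and a tool call to move; the robot and the scene stay as the last step left them, time stands still between calls to the robot, and variables do not carry over. Pictures are saved under pics/ and viewed, and the job is handed in when it is done.

Besides the shell and the picture viewer there is one more tool, called after "Request:" in YAML: its name, and indented under it one key for each argument. apply_moves: Moves the arm, as the interface text tells. Its arguments: {"type":"object","properties":{"deltas":{"type":"array","items":{"type":"array","items":{"type":"number"}}},"force":{"type":"number"}},"required":["deltas"]}

```bash
mkdir -p pics; cat > h.py <<'E'
import numpy as np, cv2
from workcell import read_state, get_image, ticket
def grab(n,tag):
    im=get_image(n); cv2.imwrite(f'pics/{tag}.png',im['frame'][:,:,::-1]); np.save(f'pics/{tag}.npy',im,allow_pickle=True); return im
def load(tag): return np.load(f'pics/{tag}.npy',allow_pickle=True).item()
def f(im): return 240/np.tan(np.radians(im['fov_y']/2))
def ray(im,u,v,fish=False):
    a=np.array([u-im['cx'],v-im['cy']])/f(im)
    if fish:
        r=np.linalg.norm(a); d=np.array([*(a/r*np.sin(r)),np.cos(r)]) if r>0 else np.array([0,0,1.])
    else: d=np.array([*a,1.])
    R=np.array(im['R']);t=np.array(im['t'])
    return -R.T@t, R.T@d
def onz(im,u,v,z,fish=False):
    c,d=ray(im,u,v,fish); return c+d*(z-c[2])/d[2]
def proj(im,X):
    p=np.array(im['R'])@np.array(X)+np.array(im['t']); return np.array([p[0]/p[2]*f(im)+im['cx'],p[1]/p[2]*f(im)+im['cy']])
def crop(tag,x0,y0,w,h,s,out):
    a=cv2.imread(f'pics/{tag}.png')[y0:y0+h,x0:x0+w]; cv2.imwrite(f'pics/{out}.png',cv2.resize(a,None,fx=s,fy=s,interpolation=cv2.INTER_CUBIC))
E
python3 - <<'E'
from h import *
s=read_state(); print(s)
for n in('side','top','wrist'):
    im=grab(n,n+'0'); print(n,im['fov_y'],im['cx'],im['cy'],-np.array(im['R']).T@im['t'],np.round(im['R'],3).tolist())
E
```

```text
{'time_s': 0.0, 'joints': array([-1.37498428e+00,  2.87182640e-01,  1.57818012e+00, -1.43669449e-05,
        1.27858766e+00, -1.50005095e-01]), 'dq': array([ 1.32906939e-03, -5.94443944e-05,  2.78392011e-04, -1.18190719e-04,
       -6.42634541e-04, -1.09553619e-03]), 'joint_efforts': array([-2.87002777e-04, -4.05978978e+01, -2.92627627e+01, -1.56793608e-04,
        5.81565168e-03,  4.47325590e-06]), 'tcp_pos': array([ 0.22869403, -0.63438081,  0.22993416]), 'orientation': array([[-9.40797456e-01, -4.72229558e-04,  3.38968912e-01],
       [-3.38969071e-01,  2.31003342e-03, -9.40794681e-01],
       [-3.38758458e-04, -9.99997220e-01, -2.33334478e-03]]), 'ft_force': array([-0.16888259,  0.072187  ,  0.04953946]), 'ft_torque': array([ 0.0109087 , -0.00945749,  0.06229348]), 'gripper_width': 0.08523634979990531}
side 47.49374123843569 321.54917517816966 232.3139080467253 [0.6424161  0.79938898 1.42119519] [[-0.984, 0.175, 0.012], [0.142, 0.835, -0.531], [-0.103, -0.521, -0.847]]
top 48.18986886733094 312.5020966793194 241.73240303655555 [ 0.3265829  -0.04869157  1.39287301] [[-0.002, -1.0, 0.006], [-0.993, 0.001, -0.119], [0.119, -0.006, -0.993]]
wrist 65.70646984690485 313.2239758653034 243.83877109088598 [ 0.29336048 -0.61064289  0.37200153] [[0.339, -0.941, -0.001], [-0.905, -0.326, 0.272], [-0.256, -0.091, -0.962]]
```

View pics/top0.png

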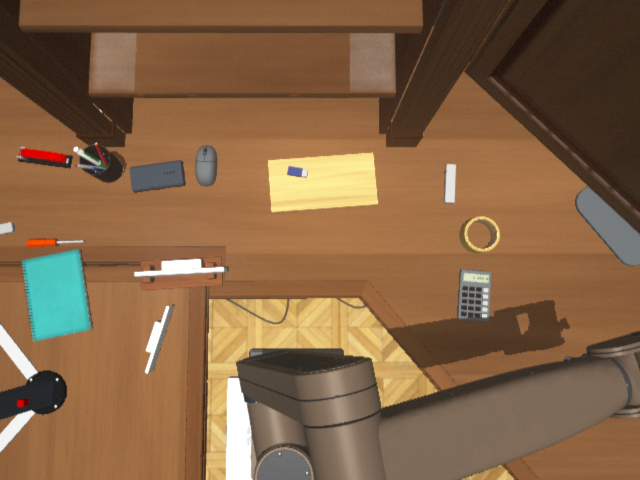

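View pics/side0.png

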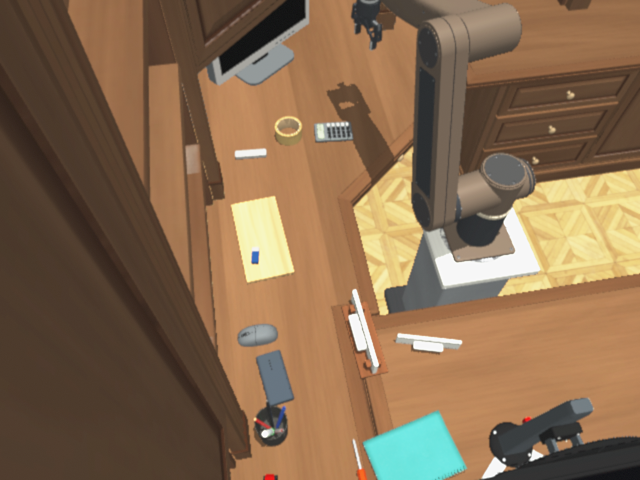

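View pics/wrist0.png

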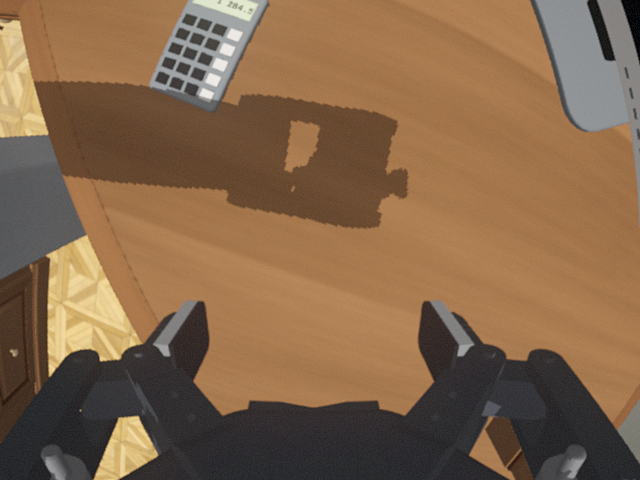

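```bash
python3 - <<'E'
from h import *
crop('top0',110,230,150,150,5,'c1'); crop('top0',250,130,150,100,5,'c2'); crop('side0',310,270,170,130,4,'c3'); crop('side0',210,180,110,120,5,'c4')
im=load('top0')
for n,u,v,z in [('stand',180,272,.05),('small',160,340,.05),('b1',268,160,.016),('b2',374,153,.016),('b3',378,204,.016),('b4',272,211,.016),('eraser',450,183,0)]: print(n,onz(im,u,v,z).round(3))
E
```

```text
stand [0.412 0.274 0.05 ]
small [0.245 0.318 0.05 ]
b1 [0.709 0.059 0.016]
b2 [ 0.728 -0.22   0.016]
b3 [ 0.591 -0.229  0.016]
b4 [0.573 0.048 0.016]
eraser [ 0.651 -0.423  0.   ]
```

View pics/c1.png

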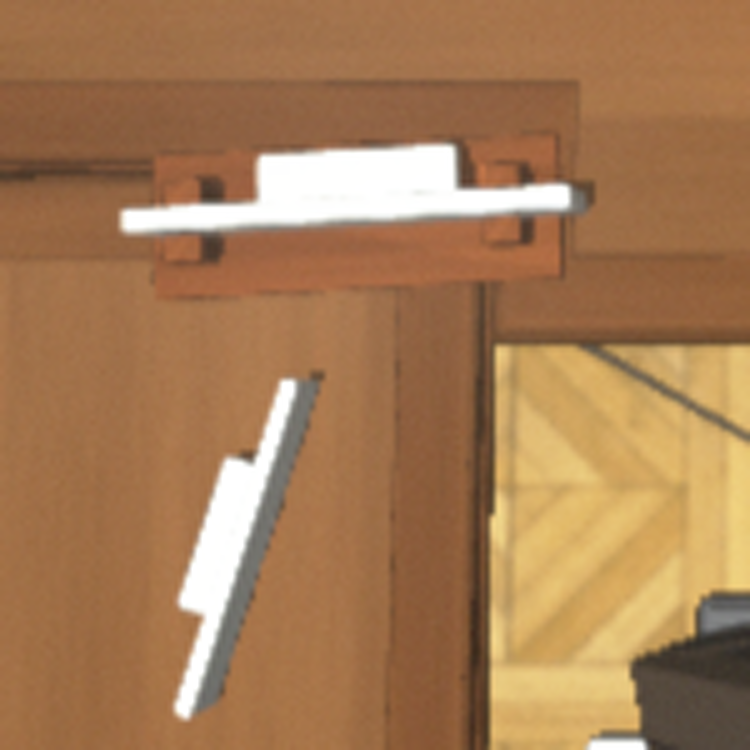

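View pics/c2.png

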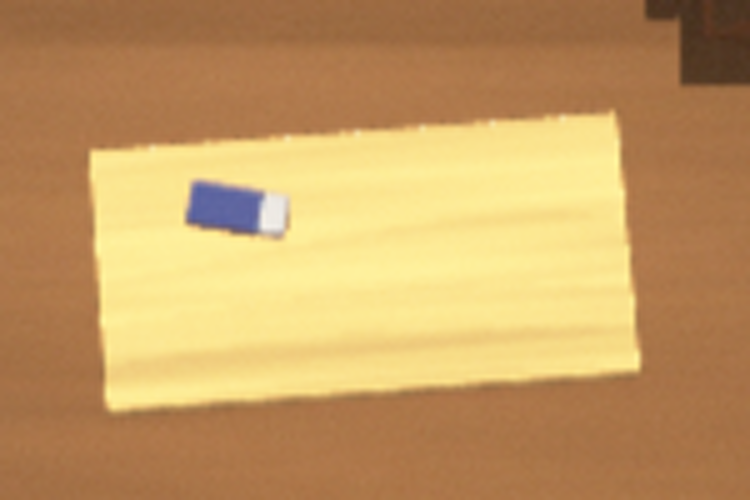

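View pics/c3.png

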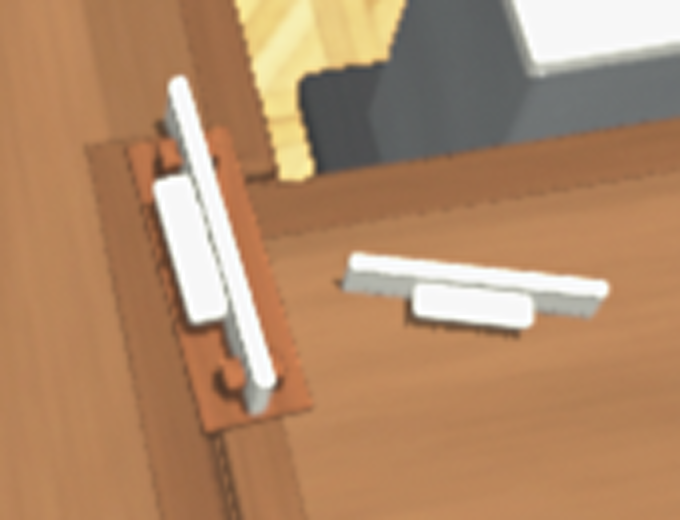

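View pics/c4.png

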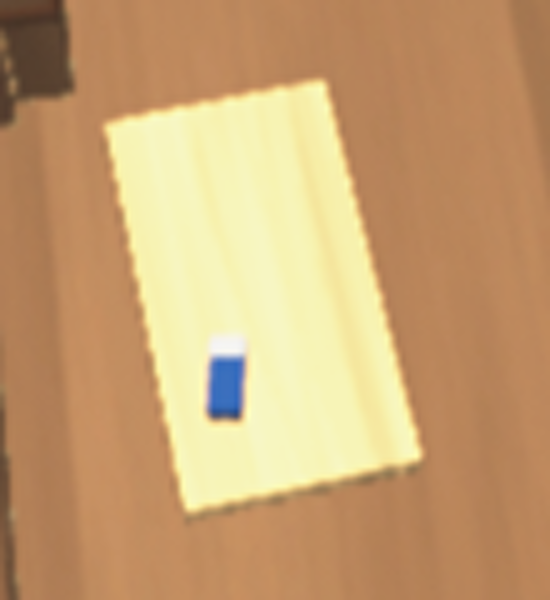

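```bash
python3 - <<'E'
from h import *
im=load('top0'); c=lambda u,v:(110+u/5-.4,230+v/5-.4)
for n,u,v,z in [('Lback',120,210,.068),('Lfront',122,234,.068),('Rback',567,183,.068),('Rfront',572,210,.068),('ridgeLfar',257,155,.045),('ridgeRfar',457,145,.045),('footLf',155,298,.008),('footRf',563,273,.008),('footRb',556,133,.008),('footLb',155,155,.008)]:
    print(n,onz(im,*c(u,v),z).round(4))
im=load('side0'); c=lambda u,v:(310+u/4-.4,270+v/4-.4)
for n,u,v,z in [('Rend',178,78,.068),('Lend_f',273,380,.068),('Lend_b',247,386,.068)]:
    print('side',n,onz(im,*c(u,v),z).round(4))
im=load('top0'); c=lambda u,v:(250+u/5-.4,130+v/5-.4)
P=[onz(im,*c(u,v),.016) for u,v in [(91,151),(614,113),(640,371),(107,410)]]
for p in P: print('b',p.round(4))
print('center',np.mean(P,0), np.linalg.norm(P[0]-P[1]),np.linalg.norm(P[2]-P[3]),np.linalg.norm(P[0]-P[3]))
d=P[3]-P[2]; print('yaw',np.arctan2(-d[0],d[1])); d=P[0]-P[1]; print('yaw',np.arctan2(-d[0],d[1]))
im=load('side0'); c=lambda u,v:(210+u/5-.4,180+v/5-.4)
P=[onz(im,*c(u,v),.016) for u,v in [(187,512),(105,124),(327,80),(424,458)]]
for p in P: print('bs',p.round(4))
print('center',np.mean(P,0))
E
```

```text
Lback [0.4122 0.3839 0.068 ]
Lfront [0.4004 0.3824 0.068 ]
Rback [0.4253 0.164  0.068 ]
Rfront [0.412  0.1613 0.068 ]
ridgeLfar [0.4413 0.3237 0.045 ]
ridgeRfar [0.4462 0.2233 0.045 ]
footLf [0.3709 0.3838 0.008 ]
footRf [0.3834 0.1748 0.008 ]
footRb [0.4557 0.1798 0.008 ]
footLb [0.4445 0.3865 0.008 ]
side Rend [0.4216 0.1631 0.068 ]
side Lend_f [0.406  0.3819 0.068 ]
side Lend_b [0.4232 0.3828 0.068 ]
b [0.7095 0.0597 0.016 ]
b [ 0.7301 -0.216   0.016 ]
b [ 0.5918 -0.2275  0.016 ]
b [0.5713 0.0502 0.016 ]
center [ 0.65066048 -0.08341203  0.016     ] 0.2765019593284571 0.27852249313865407 0.13854094113004797
yaw 0.07363506536601694
yaw 0.07461715342597744
bs [0.7118 0.0644 0.016 ]
bs [ 0.7342 -0.2149  0.016 ]
bs [ 0.5927 -0.2255  0.016 ]
bs [0.5725 0.0527 0.016 ]
center [ 0.65283296 -0.08082103  0.016     ]
```

Request:
apply_moves:
  deltas:
    - [-0.05, 0, -0.02, 0, -0.08, 0, 0.0854]
    - [-0.05, 0, -0.02, 0, -0.08, 0, 0.0854]
    - [-0.05, 0, -0.02, 0, -0.08, 0, 0.0854]
    - [-0.05, 0, -0.01, 0, -0.08, 0, 0.0854]
    - [-0.05, 0, 0, 0, -0.08, 0, 0.0854]
    - [-0.05, 0, 0, 0, -0.08, 0, 0.0854]
    - [-0.05, 0, 0, 0, -0.08, 0, 0.0854]
    - [-0.05, 0, 0, 0, -0.08, 0, 0.0854]

```text
time_s: 0.95
tcp_pos: [0.5068, -0.3464, 0.2267]
orientation: [[-0.542, -0.003, 0.841], [-0.841, 0.004, -0.542], [-0.002, -1.0, -0.005]]
ft_force: [0.9, 0.4, 0.4]
gripper_width: 0.0853
```

```bash
cat >> h.py <<'E'
from scipy.spatial.transform import Rotation as Ro
import json
def log():
    s=read_state(); open('log.jsonl','a').write(json.dumps({k:np.array(s[k]).tolist() for k in('joints','tcp_pos','orientation')})+'\n'); return s
def downR(az):  # tool down, z azimuth az
    z=np.array([np.cos(az),np.sin(az),0]); y=np.array([0,0,-1.]); return np.column_stack([np.cross(y,z),y,z])
def plan(pos,R,n=None):
    s=log(); p=s['tcp_pos']; R0=s['orientation']; rv=Ro.from_matrix(R0.T@R).as_rotvec()
    d=np.array(pos)-p; m=max(np.linalg.norm(d)/.049,np.linalg.norm(rv)/.147,1); n=n or int(np.ceil(m))
    rows=[]
    for i in range(n):
        Ri=R0@Ro.from_rotvec(rv*i/n).as_matrix()
        rows.append([*np.round(Ri.T@d/n,4),*np.round(rv/n,4)])
    print('joints',s['joints'].round(3),'d',d.round(4),'rv',rv.round(3),'n',n)
    for r in rows: print([float(x) for x in r])
E
python3 - <<'E'
from h import *
plan([.4125,.273,.13],downR(.057),15)
E
```

```text
joints [-7.650e-01  1.600e-01  1.735e+00  1.000e-03  1.252e+00 -1.930e-01] d [-0.0943  0.6194 -0.0967] rv [ 0.004 -0.629 -0.003] n 15
[-0.0313, 0.0066, -0.0276, 0.0003, -0.0419, -0.0002]
[-0.0324, 0.0066, -0.0263, 0.0003, -0.0419, -0.0002]
[-0.0335, 0.0066, -0.0249, 0.0003, -0.0419, -0.0002]
[-0.0345, 0.0066, -0.0235, 0.0003, -0.0419, -0.0002]
[-0.0355, 0.0066, -0.022, 0.0003, -0.0419, -0.0002]
[-0.0364, 0.0066, -0.0205, 0.0003, -0.0419, -0.0002]
[-0.0372, 0.0066, -0.019, 0.0003, -0.0419, -0.0002]
[-0.038, 0.0065, -0.0174, 0.0003, -0.0419, -0.0002]
[-0.0387, 0.0065, -0.0158, 0.0003, -0.0419, -0.0002]
[-0.0393, 0.0065, -0.0141, 0.0003, -0.0419, -0.0002]
[-0.0398, 0.0065, -0.0125, 0.0003, -0.0419, -0.0002]
[-0.0403, 0.0065, -0.0108, 0.0003, -0.0419, -0.0002]
[-0.0408, 0.0065, -0.0091, 0.0003, -0.0419, -0.0002]
[-0.0411, 0.0065, -0.0074, 0.0003, -0.0419, -0.0002]
[-0.0414, 0.0065, -0.0057, 0.0003, -0.0419, -0.0002]
```

Request:
apply_moves:
  deltas:
    - [-0.031, 0, -0.027, 0, -0.042, 0, 0.0854]
    - [-0.032, 0, -0.026, 0, -0.042, 0, 0.0854]
    - [-0.033, 0, -0.025, 0, -0.042, 0, 0.0854]
    - [-0.034, 0, -0.023, 0, -0.042, 0, 0.0854]
    - [-0.035, 0, -0.022, 0, -0.042, 0, 0.0854]
    - [-0.036, 0, -0.02, 0, -0.042, 0, 0.0854]
    - [-0.037, 0, -0.019, 0, -0.042, 0, 0.0854]
    - [-0.038, 0, -0.017, 0, -0.042, 0, 0.0854]

```text
time_s: 1.75
tcp_pos: [0.4531, -0.0054, 0.2254]
orientation: [[-0.217, -0.004, 0.976], [-0.976, 0.008, -0.217], [-0.006, -1.0, -0.006]]
ft_force: [0.5, -0.8, 0.4]
gripper_width: 0.0856
```

```bash
python3 - <<'E'
from h import *
plan([.4125,.273,.15],downR(.057))
E
```

```text
joints [-0.24  -0.215  2.103  0.007  1.259 -0.024] d [-0.0406  0.2784 -0.0754] rv [ 0.005 -0.276 -0.007] n 6
[-0.0438, 0.013, -0.0166, 0.0008, -0.0459, -0.0012]
[-0.0445, 0.0129, -0.0146, 0.0008, -0.0459, -0.0012]
[-0.0451, 0.0128, -0.0125, 0.0008, -0.0459, -0.0012]
[-0.0457, 0.0128, -0.0105, 0.0008, -0.0459, -0.0012]
[-0.0461, 0.0127, -0.0084, 0.0008, -0.0459, -0.0012]
[-0.0465, 0.0126, -0.0062, 0.0008, -0.0459, -0.0012]
```

Request:
apply_moves:
  deltas:
    - [-0.044, 0.0, -0.017, 0, -0.046, 0, 0.0854]
    - [-0.045, 0.0, -0.015, 0, -0.046, 0, 0.0854]
    - [-0.045, 0.01, -0.013, 0, -0.046, 0, 0.0854]
    - [-0.046, 0.02, -0.01, 0, -0.046, 0, 0.0854]
    - [-0.046, 0.02, -0.008, 0, -0.046, 0, 0.0854]
    - [-0.046, 0.02, -0.006, 0, -0.046, 0, 0.0854]
    - [0, 0, 0, 0, 0, 0, 0.0854]

```text
time_s: 2.45
tcp_pos: [0.407, 0.2813, 0.1591]
orientation: [[0.074, 0.002, 0.997], [-0.997, 0.009, 0.074], [-0.009, -1.0, 0.002]]
ft_force: [-0.0, -1.3, 0.2]
gripper_width: 0.0852
```

```bash
python3 - <<'E'
from h import *
plan([.4125,.273,.15],downR(.057))
im=grab('wrist','w1'); print((-np.array(im['R']).T@im['t']).round(4)); grab('side','s1')
E
```

```text
joints [ 0.396 -0.045  2.08   0.008  1.102  0.318] d [ 0.0055 -0.0083 -0.0091] rv [-0.002  0.017 -0.009] n 1
[0.0088, 0.0091, 0.0048, -0.0022, 0.0173, -0.0085]
[0.4015 0.3495 0.3016]
```

View pics/w1.png

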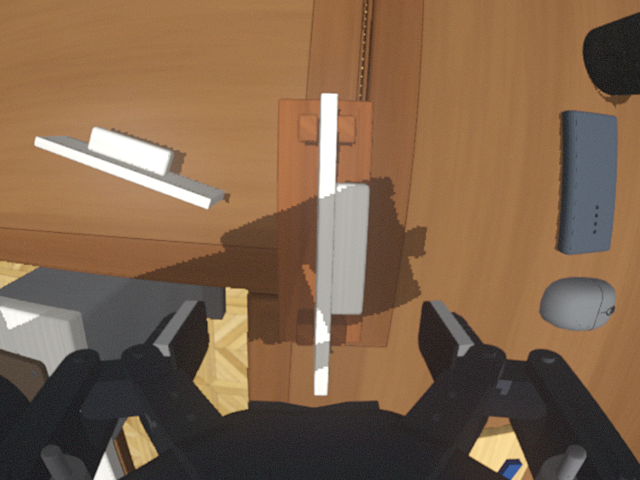

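View pics/s1.png

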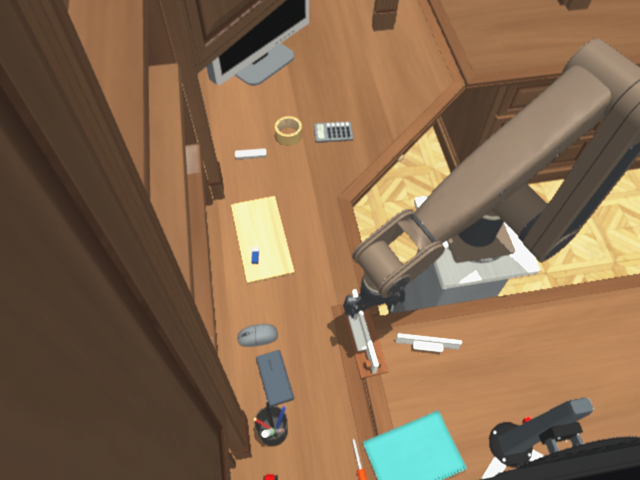

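```bash
python3 - <<'E'
from h import *
crop('w1',280,80,110,120,6,'w1a');crop('w1',280,280,110,130,6,'w1b')
E
```

```text
(no output)
```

View pics/w1a.png

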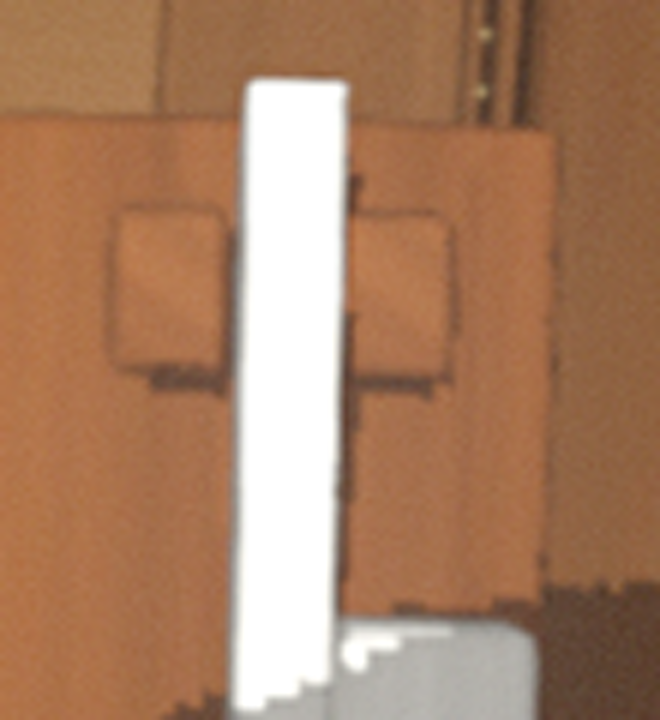

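View pics/w1b.png

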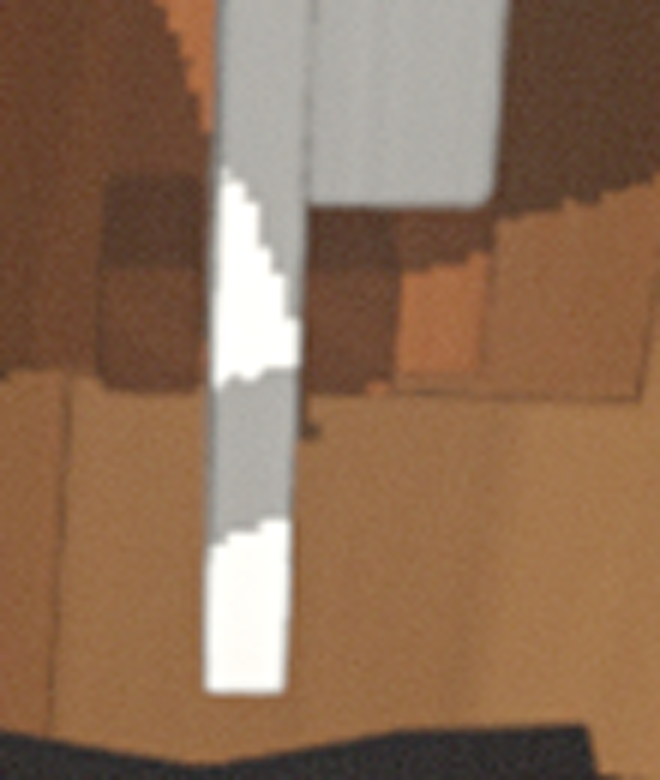

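```bash
python3 - <<'E'
from h import *
im=load('w1')
P=[onz(im,u-.4,v-.4,.068,True) for u,v in [(321,93.3),(337.8,93.7),(314.3,395),(327.5,395)]]
for p in P: print(p.round(4))
print(np.mean(P,0))
a=(P[0]+P[1]-P[2]-P[3])/2; print(np.linalg.norm(a),np.arctan2(-a[0],a[1]))
plan([*np.mean(P,0)[:2],.15],downR(np.arctan2(-a[0],a[1])))
E
```

```text
[0.4042 0.3823 0.068 ]
[0.4145 0.3829 0.068 ]
[0.4164 0.1636 0.068 ]
[0.4267 0.1643 0.068 ]
[0.41546348 0.27325069 0.068     ]
0.21899334893754893 0.055848013186036854
joints [ 0.39  -0.049  2.079  0.006  1.104  0.317] d [ 0.0061 -0.0055 -0.0114] rv [-0.006  0.014 -0.008] n 1
[0.006, 0.0114, 0.0056, -0.0061, 0.0145, -0.0081]
```

Request:
apply_moves:
  deltas:
    - [0.006, 0.011, 0.006, -0.006, 0.014, -0.008, 0.05]
    - [0, 0.025, 0, 0, 0, 0, 0.05]
    - [0, 0.03, 0, 0, 0, 0, 0.05]
    - [0, 0.025, 0, 0, 0, 0, 0.05]
    - [0, 0, 0, 0, 0, 0, 0.05]

```text
time_s: 3.05
tcp_pos: [0.4236, 0.2666, 0.0707]
orientation: [[0.042, 0.01, 0.999], [-0.999, 0.0, 0.042], [0.0, -1.0, 0.01]]
ft_force: [-0.7, -0.8, -0.5]
gripper_width: 0.0501
```

```bash
python3 - <<'E'
from h import *
plan([.4155,.2733,.048],downR(.056))
E
```

```text
joints [ 0.36   0.098  2.119 -0.004  0.915  0.321] d [-0.0081  0.0067 -0.0227] rv [-0.01  -0.014  0.   ] n 1
[-0.0071, 0.0226, -0.008, -0.0098, -0.0142, 0.0002]
```

Request:
apply_moves:
  deltas:
    - [-0.007, 0, -0.008, -0.01, -0.014, 0, 0.04]
    - [0, 0, 0, 0, 0, 0, 0.04]
    - [0, 0, 0, 0, 0, 0, 0.04]

```text
time_s: 3.35
tcp_pos: [0.4179, 0.2718, 0.0734]
orientation: [[0.051, 0.003, 0.999], [-0.999, 0.001, 0.051], [-0.001, -1.0, 0.003]]
ft_force: [-1.5, 0.2, 0.5]
gripper_width: 0.0402
```

```bash
python3 - <<'E'
from h import *
plan([.4155,.2733,.048],downR(.056))
E
```

```text
joints [ 0.373  0.092  2.119 -0.     0.927  0.322] d [-0.0024  0.0015 -0.0254] rv [-0.003 -0.005 -0.001] n 1
[-0.0016, 0.0254, -0.0024, -0.0029, -0.0046, -0.0007]
```

Request:
apply_moves:
  deltas:
    - [-0.002, 0.013, -0.003, -0.003, -0.005, 0, 0.035]
    - [0, 0.013, 0, 0, 0, 0, 0.035]
    - [0, 0, 0, 0, 0, 0, 0.035]
    - [0, 0, 0, 0, 0, 0, 0.035]

```text
time_s: 3.75
tcp_pos: [0.4162, 0.2747, 0.0477]
orientation: [[0.057, 0.004, 0.998], [-0.998, 0.002, 0.057], [-0.002, -1.0, 0.005]]
ft_force: [-0.0, -0.5, 1.4]
gripper_width: 0.0352
```

```bash
python3 - <<'E'
from h import *
plan([.4155,.2733,.048],downR(.056))
im=grab('wrist','w2')
E
```

```text
joints [3.790e-01 1.360e-01 2.129e+00 1.000e-03 8.710e-01 3.210e-01] d [-0.0007 -0.0014  0.0003] rv [-0.005  0.001 -0.002] n 1
[0.0013, -0.0003, -0.0007, -0.0046, 0.0015, -0.0022]
```

View pics/w2.png

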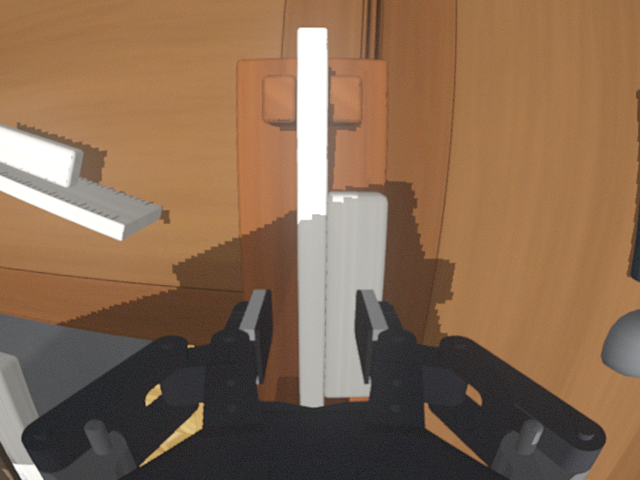

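Jaws straddle the upright plate centred (plate ~312, pads 258/370). Close with a strong grip.

Request:
apply_moves:
  deltas:
    - [0, 0, 0, 0, 0, 0, 0.02]
    - [0, 0, 0, 0, 0, 0, 0.0]
    - [0, 0, 0, 0, 0, 0, 0.0]
    - [0, 0, 0, 0, 0, 0, 0.0]
    - [0, 0, 0, 0, 0, 0, 0.0]
  force: 90

```text
time_s: 4.3
tcp_pos: [0.4157, 0.2747, 0.0479]
orientation: [[0.057, 0.003, 0.998], [-0.998, 0.002, 0.057], [-0.002, -1.0, 0.003]]
ft_force: [-0.3, 0.2, -1.1]
gripper_width: 0.0078
```

```bash
python3 - <<'E'
from h import *
s=log();print(s['tcp_pos'],s['ft_force'],s['gripper_width'])
im=grab('wrist','w3')
E
```

```text
[0.41573269 0.27466668 0.04791484] [-0.26063781  0.15821263 -1.05057635] 0.007844676603897838
```

View pics/w3.png

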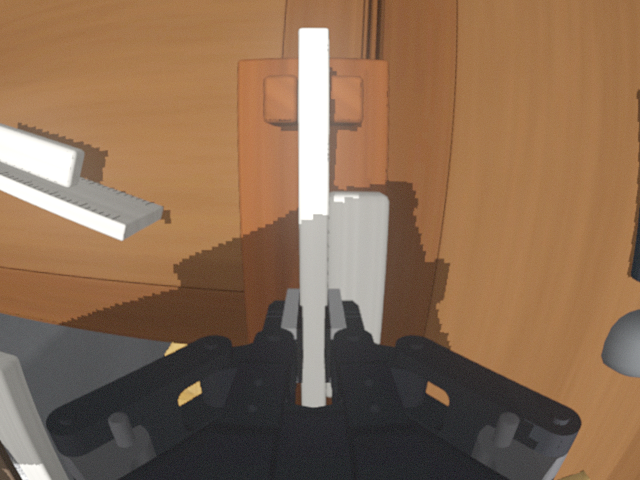

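Request:
apply_moves:
  deltas:
    - [0, -0.01, 0, 0, 0, 0, 0.0]
    - [0, -0.02, 0, 0, 0, 0, 0.0]
    - [0, -0.03, 0, 0, 0, 0, 0.0]
    - [0, -0.03, 0, 0, 0, 0, 0.0]
    - [0, -0.02, 0, 0, 0, 0, 0]
    - [0, 0, 0, 0, 0, 0, 0]

```text
time_s: 4.95
tcp_pos: [0.414, 0.2732, 0.1605]
orientation: [[0.057, 0.002, 0.998], [-0.998, 0.0, 0.057], [-0.0, -1.0, 0.002]]
ft_force: [0.2, 0.2, -2.9]
gripper_width: 0.0078
```

```bash
python3 - <<'E'
from h import *
s=log();print(s['tcp_pos'],s['ft_force'],s['gripper_width'],s['ft_torque'])
im=grab('wrist','w4'); grab('side','s4')
import cv2
a=np.hstack([cv2.imread('pics/w4.png'),cv2.imread('pics/s4.png')]); cv2.imwrite('pics/ws4.png',cv2.resize(a,(800,300),interpolation=cv2.INTER_AREA))
# kin fit
D=[json.loads(l) for l in open('log.jsonl')]
for d in D:
    q=np.array(d['joints']);p=np.array(d['tcp_pos']); R=np.array(d['orientation'])
    az=np.arctan2(p[1],p[0]); print(q.round(3),'az-j1',round(az-q[0],4),'r',round(np.hypot(p[0],p[1]),4),'z',round(p[2],4),'zaz-j1-j6', round(np.arctan2(R[1,2],R[0,2])-q[0]+q[5],4),'sum',q[1]+q[2]+q[4])
E
```

```text
[0.41402319 0.27315981 0.1604915 ] [ 0.20030417  0.20019882 -2.89319721] 0.007844151912992715 [-0.00162447 -0.02175541 -0.04022724]
[-7.650e-01  1.600e-01  1.735e+00  1.000e-03  1.252e+00 -1.930e-01] az-j1 0.1656 r 0.6138 z 0.2267 zaz-j1-j6 -0.0004 sum 3.1465895609727843
[-0.24  -0.215  2.103  0.007  1.259 -0.024] az-j1 0.2281 r 0.4532 z 0.2254 zaz-j1-j6 -0.002 sum 3.147743536828762
[ 0.396 -0.045  2.08   0.008  1.102  0.318] az-j1 0.2092 r 0.4948 z 0.1591 zaz-j1-j6 -0.0037 sum 3.1367823543376
[ 0.39  -0.049  2.079  0.006  1.104  0.317] az-j1 0.2081 r 0.4952 z 0.1614 zaz-j1-j6 -0.0029 sum 3.1332515174637696
[ 0.36   0.098  2.119 -0.004  0.915  0.321] az-j1 0.2014 r 0.5005 z 0.0707 zaz-j1-j6 0.0024 sum 3.132317230600531
[ 0.373  0.092  2.119 -0.     0.927  0.322] az-j1 0.2037 r 0.4985 z 0.0734 zaz-j1-j6 0.0002 sum 3.138627011095957
[3.790e-01 1.360e-01 2.129e+00 1.000e-03 8.710e-01 3.210e-01] az-j1 0.2041 r 0.4986 z 0.0477 zaz-j1-j6 -0.0005 sum 3.1365664412353085
[3.800e-01 1.360e-01 2.129e+00 1.000e-03 8.730e-01 3.210e-01] az-j1 0.2043 r 0.4983 z 0.0479 zaz-j1-j6 -0.0007 sum 3.137766202461339
[ 0.379 -0.041  2.073 -0.     1.108  0.322] az-j1 0.2046 r 0.496 z 0.1605 zaz-j1-j6 0.0002 sum 3.1397038619957276
```

View pics/ws4.png

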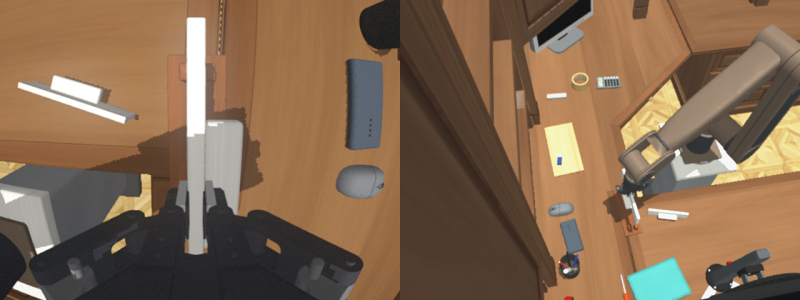

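```bash
cat > k.py <<'E'
from h import *
from scipy.optimize import least_squares
D=[json.loads(l) for l in open('log.jsonl')]
Q=np.array([d['joints'] for d in D]+[[-1.375,.2872,1.5782,0,1.2786,-.15]]);P=np.array([d['tcp_pos'] for d in D]+[[.2287,-.6344,.2299]])
rho=np.sqrt(P[:,0]**2+P[:,1]**2-.101**2); z=P[:,2]
a=Q[:,1];b=a+Q[:,2]; th=a+Q[:,2]+Q[:,4]
def res(x,T=.25):
    L1,L2,e,r0,z0=x
    return np.r_[L1*np.sin(a)+L2*np.sin(b)+e*np.cos(b)+r0+T*np.sin(th)-rho, z0+L1*np.cos(a)+L2*np.cos(b)-e*np.sin(b)+T*np.cos(th)-z]
if __name__=='__main__':
    s=least_squares(res,[.4,.4,0,0,.3]); print(s.x,np.abs(s.fun).max(), np.linalg.svd(s.jac)[1])
    print('lat',[round(float(np.hypot(p[0],p[1])*np.sin(np.arctan2(p[1],p[0])-q[0])),4) for p,q in zip(P,Q)])
E
python3 k.py
```

```text
[4.42245239e-01 5.72662044e-01 2.09809913e-02 1.60846680e-04
 2.42154590e-01] 0.00021147217923417339 [5.45456814 4.45943432 0.41145306 0.33681674 0.27998711]
lat [0.1012, 0.1025, 0.1027, 0.1023, 0.1001, 0.1008, 0.101, 0.1011, 0.1008, 0.1009]
```

```bash
cat > ik.py <<'E'
import numpy as np
lo=np.array([-2.77,-.9,.21,-1.53,.24,-2.84]);hi=np.array([2.77,2.22,2.48,4.67,2.81,2.84])
L1,L2,e=.4422,.5727,.021
def ik(p,y,T,lat=.101):
    """p tcp, y tool pointing unit; returns list of j1..j5. lateral offset assumed at shoulder/arm plane"""
    w=np.array(p)-T*np.array(y); r=np.hypot(w[0],w[1])
    if r<lat: return []
    j1=np.arctan2(w[1],w[0])-np.arcsin(lat/r); rho=np.sqrt(r*r-lat*lat); z=w[2]-(T-.0078)
    Lf=np.hypot(L2,e); g=np.arctan2(e,L2)
    c=(rho**2+z**2-L1**2-Lf**2)/(2*L1*Lf)
    if abs(c)>1: return []
    k=np.arccos(c); # angle between L1 and Lf (fold), pitch of Lf = b+g
    j3=k-g; j2=np.arctan2(rho,z)-np.arctan2(Lf*np.sin(k),L1+Lf*np.cos(k)); b=j2+j3
    u=np.array([np.cos(j1),np.sin(j1),0]);l=np.array([-np.sin(j1),np.cos(j1),0]);k3=np.array([0,0,1.])
    f=np.sin(b)*u+np.cos(b)*k3; n=np.cos(b)*u-np.sin(b)*k3
    out=[]
    j5=np.arccos(np.clip(f@y,-1,1)); j4=np.arctan2(l@y,n@y)
    for s in (1,-1):
        jj4=j4*s
        jj4=jj4 if jj4>-1.53 else jj4+2*np.pi
        out.append(np.array([j1,j2,j3,jj4,j5]))
    return out
def ok(q): return np.all(q>=lo[:5])&np.all(q<=hi[:5])
def ydir(head,a): return np.array([np.cos(a)*np.cos(head),np.cos(a)*np.sin(head),-np.sin(a)])
E
python3 - <<'E'
from ik import *
D=np.radians
for T in(.2,.25,.3):
  print('T',T)
  for name,p in (('front',(.48,-.09)),('front2',(.5,-.05)),('leftc',(.54,.12)),('rightc',(.58,-.29)),('front3',(.45,-.1))):
    for hd in (0,30,60,90,-30,-60,-90,180):
      best=None
      for a in range(90,24,-5):
        qs=[q for q in ik((*p,.04*np.sin(D(a))),ydir(D(hd),D(a)),T)]
        if qs and ok(qs[0]): best=(a,qs[0].round(2))
        else: break
      print(name,hd,best)
E
```

```text
T 0.2
front 0 (45, array([-0.55,  0.  ,  2.48,  1.68,  0.38]))
front 30 (25, array([-0.79,  0.26,  2.41,  1.59,  1.07]))
front 60 (25, array([-0.79,  0.39,  2.2 ,  1.12,  1.33]))
front 90 (25, array([-0.7 ,  0.52,  1.99,  0.77,  1.57]))
front -30 (60, array([-0.36, -0.  ,  2.37, -0.32,  0.26]))
front -60 (45, array([-0.17,  0.13,  2.34, -1.41,  0.58]))
front -90 (25, array([-0.02,  0.43,  2.14, -1.34,  1.2 ]))
front 180 (25, array([-0.29,  0.69,  1.69, -0.27,  1.86]))
front2 0 (40, array([-0.44,  0.05,  2.48,  2.11,  0.39]))
front2 30 (25, array([-0.66,  0.26,  2.41,  1.7 ,  1.01]))
front2 60 (25, array([-0.69,  0.39,  2.21,  1.2 ,  1.28]))
front2 90 (25, array([-0.62,  0.52,  1.99,  0.83,  1.54]))
front2 -30 (60, array([-0.25,  0.04,  2.33, -0.49,  0.29]))
front2 -60 (40, array([-0.04,  0.21,  2.29, -1.48,  0.71]))
front2 -90 (25, array([ 0.06,  0.47,  2.07, -1.27,  1.25]))
front2 180 (25, array([-0.22,  0.72,  1.65, -0.21,  1.89]))
leftc 0 (60, array([ 0.04,  0.13,  2.23, -0.09,  0.26]))
leftc 30 (25, array([-0.19,  0.28,  2.38,  2.17,  0.8 ]))
leftc 60 (25, array([-0.31,  0.38,  2
[... 5270 characters left out ...]
, array([-0.65,  0.24,  2.13,  0.25,  0.25]))
rightc -60 (25, array([-0.35,  0.52,  2.2 ,  4.04,  0.84]))
rightc -90 (25, array([-0.21,  0.68,  1.89, -1.49,  1.1 ]))
rightc 180 (25, array([-0.44,  1.2 ,  0.91, -0.46,  2.08]))
front3 0 (70, array([-0.56, -0.12,  2.45,  0.37,  0.54]))
front3 30 (55, array([-0.84, -0.02,  2.47,  0.92,  0.79]))
front3 60 (25, array([-1.04,  0.54,  2.17,  0.93,  1.37]))
front3 90 (25, array([-0.86,  0.68,  1.88,  0.63,  1.59]))
front3 -30 (70, array([-0.41, -0.11,  2.45, -0.08,  0.46]))
front3 -60 (45, array([-0.05,  0.1 ,  2.46, -1.46,  0.64]))
front3 -90 (25, array([ 0.15,  0.56,  2.12, -1.24,  1.25]))
front3 180 (25, array([-0.28,  0.88,  1.5 , -0.26,  1.87]))
```

```bash
cat >> h.py <<'E'
def planyaw(pos,az_end,turn,n,show=8):
    s=log(); p=s['tcp_pos']; R0=s['orientation']; d=np.array(pos)-p
    az=np.arctan2(R0[1,2],R0[0,2]); print('az',round(az,3),'joints',s['joints'].round(3),'need turn',round(((az_end-az)*turn)%(2*np.pi),3))
    tot=turn*(((az_end-az)*turn)%(2*np.pi))
    lev=Ro.from_matrix(R0.T@downR(az)).as_rotvec(); print('lev',lev.round(4))
    for i in range(min(n,show)):
        print([float(x) for x in (downR(az+tot*i/n).T@d/n).round(4)], round(-tot/n,4))
E
python3 - <<'E'
from h import *
im=load('top0')
print(onz(im,300,297,0).round(3),onz(im,300,281,0).round(3))
planyaw([.477,-.10,.19],-2.75,-1,20)
E
```

```text
[ 0.35  -0.025  0.   ] [ 0.392 -0.025  0.   ]
az 0.057 joints [ 0.379 -0.038  2.077 -0.     1.107  0.322] need turn 2.807
lev [0.0038 0.     0.0017]
[0.0188, -0.0016, 0.0022] 0.1403
[0.0183, -0.0016, 0.0048] 0.1403
[0.0174, -0.0016, 0.0073] 0.1403
[0.0162, -0.0016, 0.0097] 0.1403
[0.0147, -0.0016, 0.0118] 0.1403
[0.0129, -0.0016, 0.0138] 0.1403
[0.0109, -0.0016, 0.0155] 0.1403
[0.0086, -0.0016, 0.0168] 0.1403
```

Request:
apply_moves:
  deltas:
    - [0.019, -0.003, 0.003, 0, 0.14, 0, 0]
    - [0.018, -0.003, 0.006, 0, 0.14, 0, 0]
    - [0.017, -0.003, 0.008, 0, 0.14, 0, 0]
    - [0.016, -0.003, 0.01, 0, 0.14, 0, 0]
    - [0.015, -0.003, 0.012, 0, 0.14, 0, 0]
    - [0.013, -0.003, 0.014, 0, 0.14, 0, 0]
    - [0.011, -0.003, 0.016, 0, 0.14, 0, 0]
    - [0.009, -0.003, 0.017, 0, 0.14, 0, 0]

```text
time_s: 5.85
tcp_pos: [0.4279, 0.1163, 0.163]
orientation: [[-0.892, -0.038, 0.45], [-0.45, -0.008, -0.893], [0.038, -0.999, -0.01]]
ft_force: [-0.2, -0.0, -3.9]
gripper_width: 0.008
```

```bash
python3 - <<'E'
from h import *
print(read_state()['tcp_pos'])
planyaw([.487,-.10,.18],-2.75,-1,12)
E
```

```text
[0.42794586 0.11630954 0.16301279]
az -1.104 joints [ 0.04  -0.148  2.167 -0.007  1.162  1.146] need turn 1.646
lev [0.0101 0.0002 0.0376]
[0.0037, -0.0014, 0.0183] 0.1372
[0.0012, -0.0014, 0.0186] 0.1372
[-0.0014, -0.0014, 0.0186] 0.1372
[-0.0039, -0.0014, 0.0183] 0.1372
[-0.0064, -0.0014, 0.0176] 0.1372
[-0.0087, -0.0014, 0.0165] 0.1372
[-0.0109, -0.0014, 0.0152] 0.1372
[-0.0129, -0.0014, 0.0135] 0.1372
```

Request:
apply_moves:
  deltas:
    - [0.004, -0.003, 0.018, 0.003, 0.137, 0.01, 0]
    - [0.001, -0.003, 0.019, 0.003, 0.137, 0.01, 0]
    - [-0.001, -0.003, 0.019, 0.003, 0.137, 0.01, 0]
    - [-0.004, -0.003, 0.018, 0.0, 0.137, 0.01, 0]
    - [-0.006, -0.003, 0.018, 0, 0.137, 0.0, 0]
    - [-0.009, -0.003, 0.017, 0, 0.137, 0, 0]
    - [-0.011, -0.003, 0.015, 0, 0.137, 0, 0]
    - [-0.013, -0.003, 0.014, 0, 0.137, 0, 0]

```text
time_s: 6.65
tcp_pos: [0.4528, -0.0346, 0.1682]
orientation: [[-0.78, -0.031, -0.625], [0.626, -0.004, -0.78], [0.022, -1.0, 0.022]]
ft_force: [-0.8, -0.1, -4.0]
gripper_width: 0.0081
```

```bash
python3 - <<'E'
from h import *
print(read_state()['tcp_pos'])
planyaw([.487,-.10,.18],-2.75,-1,5)
E
```

```text
[ 0.45284013 -0.03462661  0.16815485]
az -2.247 joints [-0.293 -0.133  2.143 -0.014  1.16   1.959] need turn 0.503
lev [-0.0224 -0.0002  0.022 ]
[-0.0135, -0.0024, 0.0059] 0.1007
[-0.014, -0.0024, 0.0045] 0.1007
[-0.0144, -0.0024, 0.0031] 0.1007
[-0.0147, -0.0024, 0.0016] 0.1007
[-0.0148, -0.0024, 0.0002] 0.1007
```

Request:
apply_moves:
  deltas:
    - [-0.013, -0.002, 0.006, -0.004, 0.105, 0.004, 0]
    - [-0.014, -0.002, 0.005, -0.004, 0.105, 0.004, 0]
    - [-0.014, -0.002, 0.003, -0.004, 0.105, 0.004, 0]
    - [-0.015, -0.002, 0.002, -0.004, 0.105, 0.004, 0]
    - [-0.015, -0.002, 0.0, -0.004, 0.105, 0.004, 0]
    - [0, 0, 0, 0, 0, 0, 0]

```text
time_s: 7.25
tcp_pos: [0.4783, -0.1029, 0.1631]
orientation: [[-0.336, -0.027, -0.941], [0.942, 0.001, -0.336], [0.01, -1.0, 0.025]]
ft_force: [0.8, 0.4, -4.0]
gripper_width: 0.008
```

```bash
python3 - <<'E'
from h import *
print(read_state()['tcp_pos'])
plan([.487,-.10,.18],downR(-2.75))
grab('top','t5');grab('side','s5')
crop('top','',0,0,0,0,'') if 0 else None
crop('t5',240,120,180,180,4,'t5c'); crop('s5',200,150,200,180,4,'s5c')
E
```

```text
[ 0.47831169 -0.10294341  0.16307918]
joints [-0.414 -0.044  2.071 -0.011  1.14   2.389] d [0.0087 0.0029 0.0169] rv [-0.025 -0.049  0.01 ] n 1
[0.0, -0.0171, -0.0087, -0.0247, -0.0488, 0.0102]
```

View pics/s5c.png

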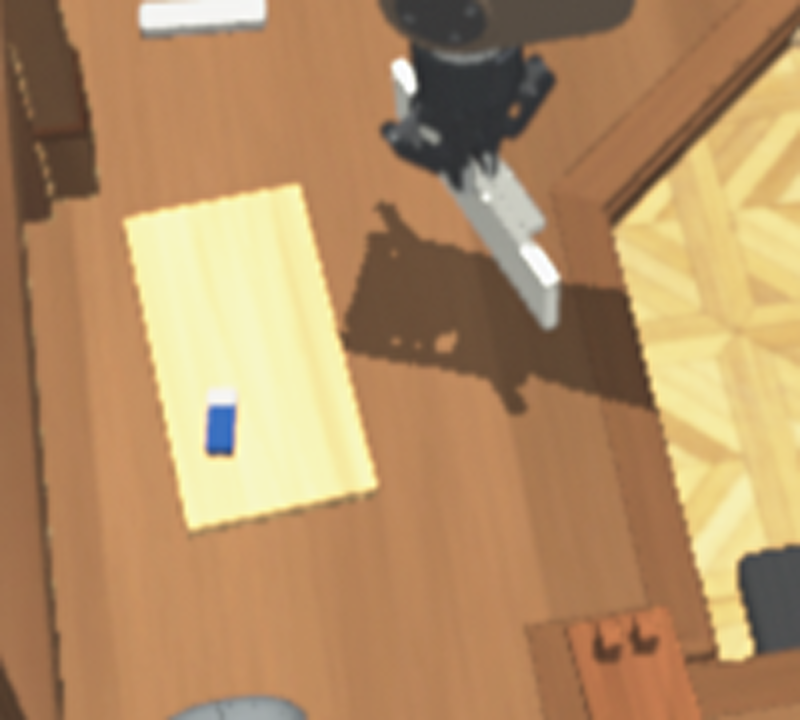

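Request:
apply_moves:
  deltas:
    - [0, 0, -0.005, 0.12, -0.025, 0.005, 0]
    - [0, 0, -0.004, 0.13, -0.025, 0.005, 0]
    - [0, 0, 0, 0.14, 0, 0, 0]
    - [0, 0, 0, 0.14, 0, 0, 0]
    - [0, 0, 0, 0.14, 0, 0, 0]
    - [0, 0, 0, 0.14, 0, 0, 0]
    - [0, 0, 0, 0.14, 0, 0, 0]
    - [0, 0, 0, 0, 0, 0, 0]

```text
time_s: 8.15
tcp_pos: [0.4833, -0.0905, 0.1553]
orientation: [[-0.404, -0.778, -0.481], [0.915, -0.33, -0.233], [0.023, -0.535, 0.845]]
ft_force: [-1.1, 0.2, -5.2]
gripper_width: 0.0078
```

```bash
python3 - <<'E'
from h import *
from ik import *
s=log();R=s['orientation'];p=s['tcp_pos'];y=R[:,1];print(p,s['joints'].round(3),'a',np.degrees(np.arcsin(-y[2])),'x tilt',R[2,0])
for T in(.2,.22,.24,.26,.28,.3): print(T,[q.round(3).tolist() for q in ik(p,y,T)][:1])
grab('top','t6');grab('side','s6')
crop('t6',240,120,180,180,4,'t6c'); crop('s6',200,120,200,180,4,'s6c')
E
```

```text
[ 0.48334233 -0.09054433  0.15530534] [-0.162  0.494  1.68  -0.49   1.86   2.638] a 32.31754586003065 x tilt 0.022781061729007714
0.2 [[-0.197, 0.392, 1.774, -0.518, 1.853]]
0.22 [[-0.182, 0.434, 1.736, -0.506, 1.855]]
0.24 [[-0.168, 0.476, 1.697, -0.495, 1.858]]
0.26 [[-0.155, 0.517, 1.657, -0.484, 1.863]]
0.28 [[-0.142, 0.558, 1.616, -0.474, 1.868]]
0.3 [[-0.13, 0.599, 1.573, -0.465, 1.873]]
```

View pics/s6c.png

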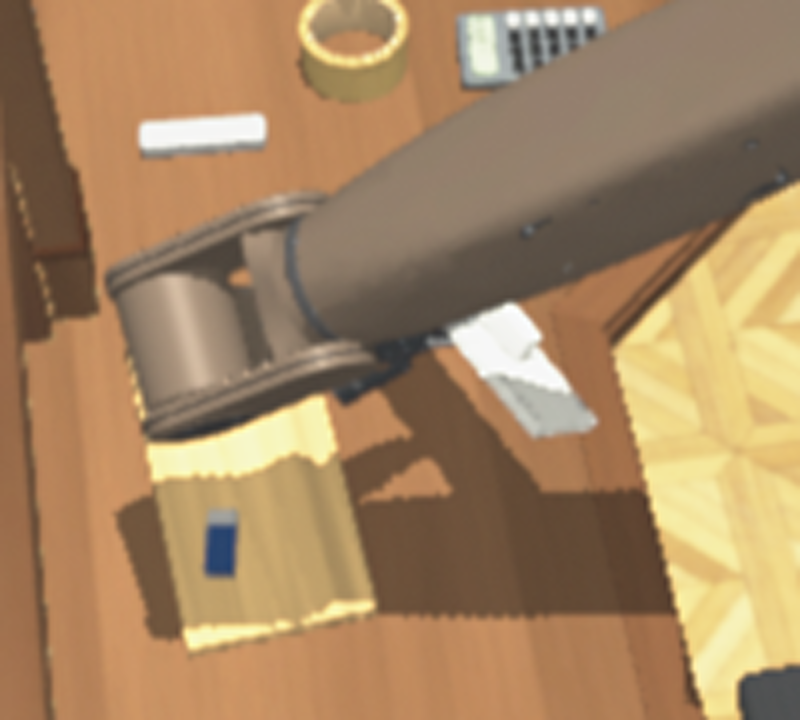

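View pics/t6c.png

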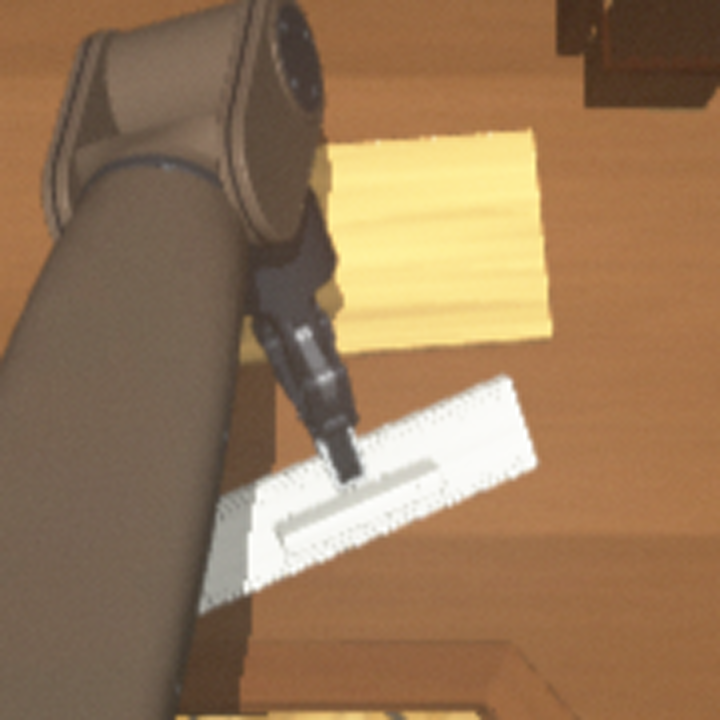

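Request:
apply_moves:
  deltas:
    - [0, 0, 0, -0.07, 0, 0, 0]
    - [0, 0, 0, -0.07, 0, 0, 0]
    - [0, 0.022, -0.027, 0, 0, 0, 0]
    - [0, 0.022, -0.027, 0, 0, 0, 0]
    - [0, 0.018, -0.022, 0, 0, 0, 0]
    - [0, 0, 0, 0, 0, 0, 0]

```text
time_s: 8.85
tcp_pos: [0.4914, -0.0891, 0.0683]
orientation: [[-0.403, -0.671, -0.622], [0.915, -0.289, -0.281], [0.008, -0.682, 0.731]]
ft_force: [-1.4, -1.2, -4.0]
gripper_width: 0.008
```

```bash
python3 - <<'E'
from h import *
s=log();R=s['orientation'];p=s['tcp_pos'];y=R[:,1];print(p,s['ft_force'],s['joints'].round(3),'a',np.degrees(np.arcsin(-y[2])),'x tilt',R[2,0],'far edge z',p[2]+.04*y[2])
print('unit world z in tool',R.T@[0,0,1], 'level x rot', Ro.from_matrix(R).as_rotvec())
grab('side','s7')
crop('s7',200,120,200,180,4,'s7c')
E
```

```text
[ 0.49141712 -0.08907167  0.06833564] [-1.36785407 -1.15588664 -4.01341561] [-0.179  0.534  1.734 -0.417  1.6    2.692] a 43.02668798149807 x tilt 0.00824510774146766 far edge z 0.04104207953703415
unit world z in tool [ 0.00824511 -0.68233895  0.73098945] level x rot [-0.47479965 -0.74481628  1.87465655]
```

View pics/s7c.png

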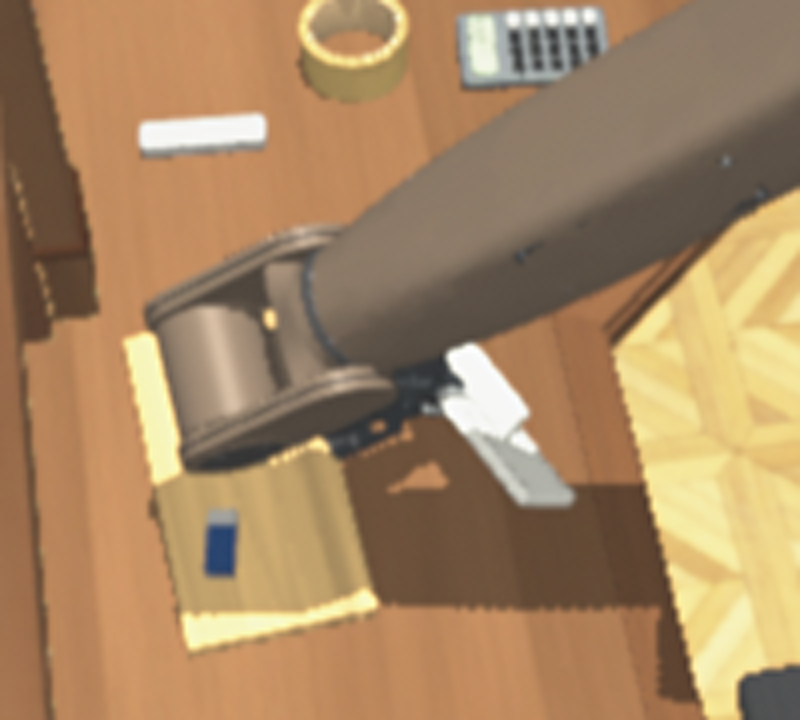

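Request:
apply_moves:
  deltas:
    - [0, 0.012, -0.013, 0.08, 0, 0, 0]
    - [0, 0.011, -0.014, 0, 0, 0, 0]
    - [0, 0.002, -0.002, 0, 0, 0, 0]
    - [0, 0, 0, 0, 0, 0, 0]
    - [0, 0, 0, 0, 0, 0, 0]

```text
time_s: 9.4
tcp_pos: [0.4982, -0.0913, 0.0416]
orientation: [[-0.403, -0.705, -0.583], [0.915, -0.314, -0.253], [-0.005, -0.636, 0.772]]
ft_force: [0.9, 0.3, -4.0]
gripper_width: 0.0079
```

```bash
cat > st.py <<'E'
from h import *
s=log();R=s['orientation'];p=s['tcp_pos'];y=R[:,1];print(p,s['ft_force'],s['joints'].round(3),'a',np.degrees(np.arcsin(-y[2])),'x tilt',R[2,0],'far edge z',p[2]+.04*y[2])
print('world z in tool',R.T@[0,0,1],s['gripper_width'])
E
python3 st.py
```

```text
[ 0.49824991 -0.09132123  0.04157993] [ 0.87851485  0.2982474  -3.97991272] [-0.17   0.62   1.69  -0.443  1.617  2.725] a 39.46637930223129 x tilt -0.004538627238684733 far edge z 0.016154916890156065
world z in tool [-0.00453863 -0.63562533  0.77198435] 0.007904238850336358
```

Request:
apply_moves:
  deltas:
    - [0, 0.005, -0.006, 0, 0, 0, 0]
    - [0, 0.003, -0.004, 0, 0, 0, 0]
    - [0, 0.001, -0.002, 0, 0, 0, 0]
    - [0, 0, 0, 0, 0, 0, 0]
    - [0, 0, 0, 0, 0, 0, 0]

```text
time_s: 9.9
tcp_pos: [0.5003, -0.0917, 0.0296]
orientation: [[-0.403, -0.704, -0.585], [0.915, -0.314, -0.252], [-0.007, -0.637, 0.771]]
ft_force: [-0.4, 1.8, -1.7]
gripper_width: 0.0074
```

```bash
python3 st.py
```

```text
[ 0.5003301  -0.09167842  0.02956423] [-0.44910592  1.80522395 -1.68169177] [-0.169  0.642  1.683 -0.443  1.602  2.733] a 39.546099177005125 x tilt -0.006731433393230474 far edge z 0.0040962786124710444
world z in tool [-0.00673143 -0.63669885  0.77108317] 0.007359151460726787
```

Request:
apply_moves:
  deltas:
    - [0, 0, 0, 0, 0, 0, 0.014]
    - [0, 0, 0, 0, 0, 0, 0.018]
    - [0, 0, 0, 0, 0, 0, 0.02]
    - [0, 0, 0, 0, 0, 0, 0.02]
  force: 40

```text
time_s: 10.3
tcp_pos: [0.5006, -0.0917, 0.0298]
orientation: [[-0.402, -0.704, -0.586], [0.915, -0.315, -0.251], [-0.008, -0.637, 0.771]]
ft_force: [0.9, 1.0, -1.9]
gripper_width: 0.0198
```

```bash
python3 st.py; python3 -c "
from h import *
grab('side','s8');crop('s8',250,160,130,110,6,'s8c')"
```

```text
[ 0.50058651 -0.09173189  0.02984273] [ 0.85533486  1.01688486 -1.87132228] [-0.169  0.641  1.683 -0.444  1.602  2.734] a 39.56231428569191 x tilt -0.007936856888776963 far edge z 0.004366052084988338
world z in tool [-0.00793686 -0.63691705  0.77089148] 0.019757237005675474
```

View pics/s8c.png

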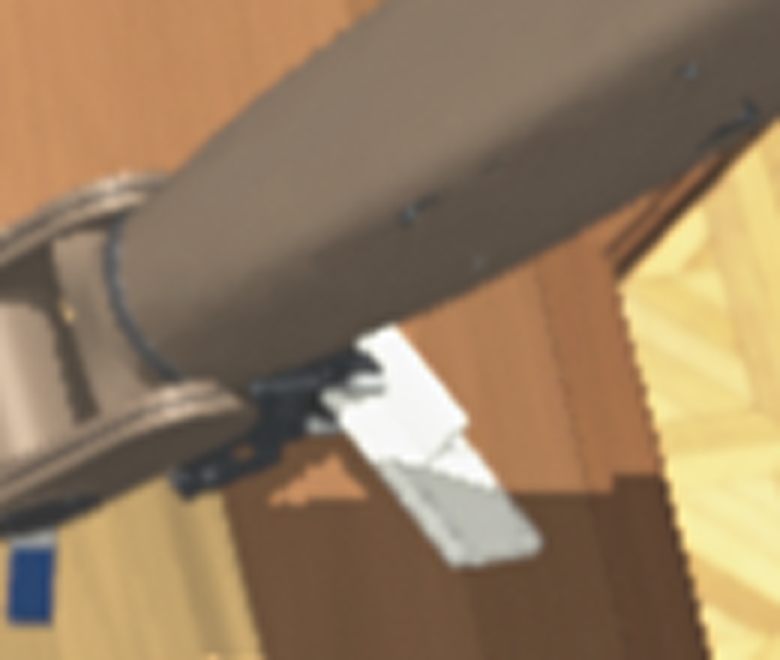

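Request:
apply_moves:
  deltas:
    - [0, -0.012, 0, 0, 0, 0, 0.02]
    - [0, -0.015, 0, 0, 0, 0, 0.02]
    - [0, -0.015, 0, 0, 0, 0, 0.02]
    - [0, -0.01, 0, 0, 0, 0, 0.02]
    - [0, 0, 0, 0, 0, 0, 0.02]

```text
time_s: 10.85
tcp_pos: [0.542, -0.074, 0.0681]
orientation: [[-0.403, -0.702, -0.587], [0.915, -0.316, -0.25], [-0.011, -0.638, 0.77]]
ft_force: [1.2, 0.1, -0.4]
gripper_width: 0.0198
```

```bash
python3 st.py; python3 -c "
from h import *
grab('side','s9');crop('s9',250,160,130,110,6,'s9c');grab('wrist','w9')"
```

```text
[ 0.54204458 -0.07402308  0.0681442 ] [ 1.23179056  0.06700459 -0.35951558] [-0.134  0.652  1.575 -0.424  1.7    2.718] a 39.65451217108791 x tilt -0.010642287998193027 far edge z 0.042617933395915825
world z in tool [-0.01064229 -0.63815678  0.76983288] 0.01978300995630779
```

View pics/s9c.png

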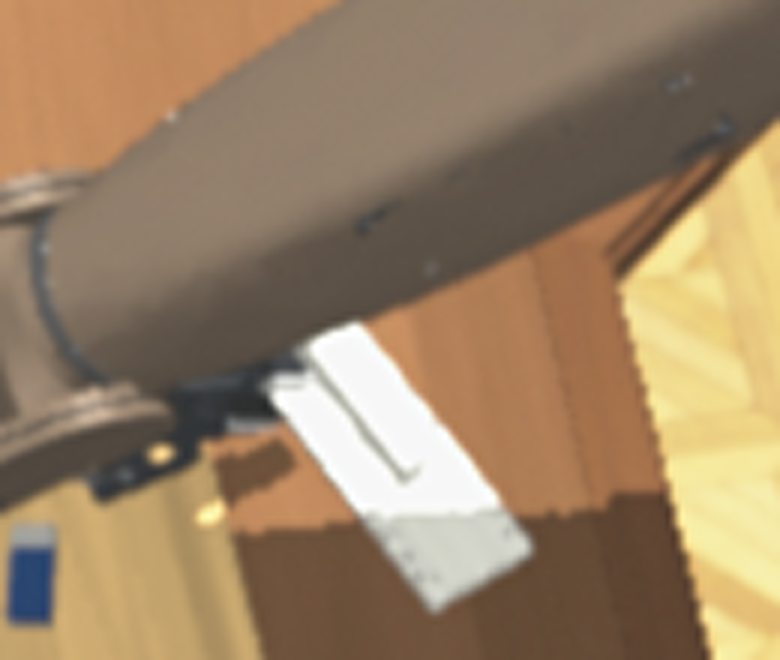

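View pics/w9.png

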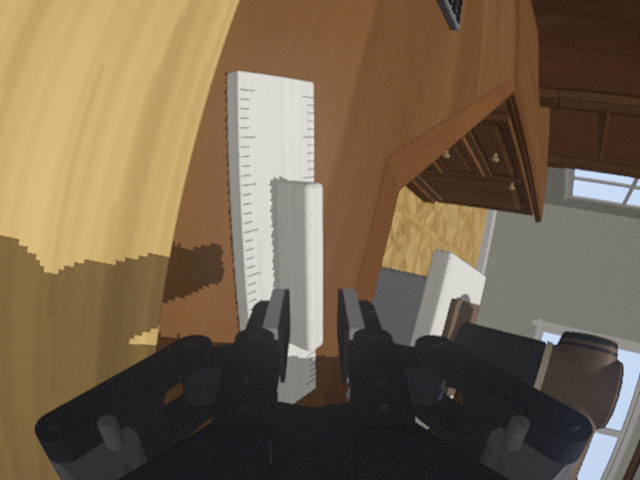

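Request:
apply_moves:
  deltas:
    - [0, -0.026, 0.03, 0, 0, 0, 0.04]
    - [0, -0.026, 0.03, 0, 0, 0, 0.06]
    - [0, 0, 0.02, -0.14, 0, 0, 0.06]
    - [0, 0, 0.02, -0.14, 0, 0, 0.06]
    - [0, 0, 0.01, -0.14, 0, 0, 0.06]
    - [0, 0, 0.01, -0.14, 0, 0, 0.06]
    - [0, 0, 0, -0.14, 0, 0, 0.06]
    - [0, 0, 0, -0.13, 0, 0, 0.06]

```text
time_s: 11.75
tcp_pos: [0.4971, -0.0903, 0.1833]
orientation: [[-0.404, -0.028, -0.914], [0.915, -0.018, -0.404], [-0.005, -0.999, 0.033]]
ft_force: [-1.4, -0.8, -0.3]
gripper_width: 0.0602
```

```bash
python3 st.py; python3 -c "
from h import *
grab('wrist','w10');grab('top','t10')
plan([.487,-.10,.15],downR(-2.75))"
```

```text
[ 0.49712001 -0.09030077  0.18333369] [-1.39310904 -0.80407887 -0.25706168] [-0.367 -0.031  2.019 -0.029  1.174  2.37 ] a 88.0662394920561 x tilt -0.005053343526014994 far edge z 0.1433564736836244
world z in tool [-0.00505334 -0.99943051  0.03336355] 0.060165661766600945
joints [-0.368 -0.031  2.02  -0.033  1.178  2.373] d [-0.008  -0.0093 -0.0327] rv [-0.039  0.022 -0.004] n 1
[-0.0052, 0.0331, 0.0097, -0.0393, 0.0221, -0.0038]
```

View pics/w10.png

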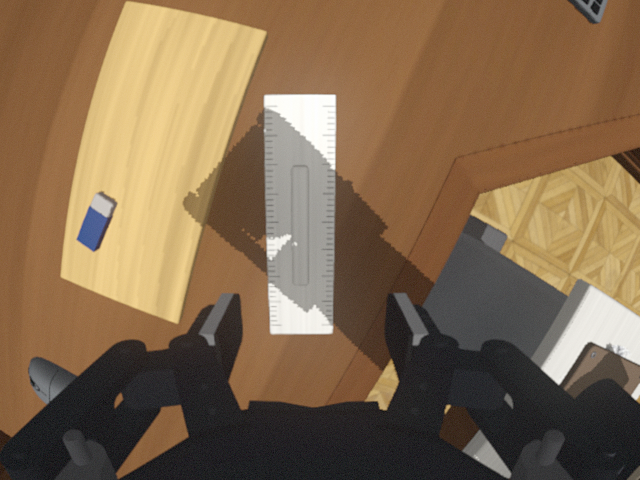

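View pics/t10.png

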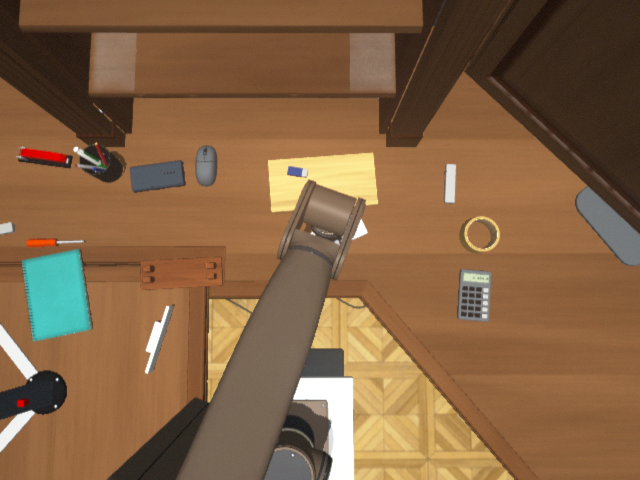

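```bash
cat > meas.py <<'E'
from h import *
def meas(tag,C,z=.01):
    im=load(tag); P=np.array([onz(im,u,v,z,True) for u,v in C]); c=P.mean(0); a=(P[0]+P[1]-P[2]-P[3])/2
    print(P.round(4).tolist(),'c',c.round(4),'len',np.linalg.norm(a).round(4),'wid',np.linalg.norm(P[0]-P[1]).round(4),np.linalg.norm(P[2]-P[3]).round(4),'long az',np.arctan2(a[1],a[0]).round(4))
    return c
E
python3 - <<'E'
from meas import *
crop('w10',220,80,140,270,2.2,'w10c')
meas('w10',[(264.5,95),(336,95.5),(333,333.5),(270.5,334)])
im=load('w10')
r=meas('w10',[(292,166),(308,166),(308,285),(292.5,285)],.036)
for u,v in [(267,32),(180,323),(125,1),(61,276)]: print('board',onz(im,u,v,.016,True).round(4))
E
```

```text
[[0.5734, -0.1766, 0.01], [0.5185, -0.2001, 0.01], [0.4301, -0.0001, 0.01], [0.4854, 0.0241, 0.01]] c [ 0.5018 -0.0882  0.01  ] len 0.2189 wid 0.0598 0.0604 long az -1.156
[[0.528, -0.1316, 0.036], [0.5166, -0.1366, 0.036], [0.4772, -0.0465, 0.036], [0.4892, -0.0414, 0.036]] c [ 0.5028 -0.089   0.036 ] len 0.0983 wid 0.0124 0.013 long az -1.1611
board [ 0.5933 -0.2272  0.016 ]
board [0.571  0.0472 0.016 ]
board [ 0.7325 -0.2167  0.016 ]
board [0.7097 0.0581 0.016 ]
```

View pics/w10c.png

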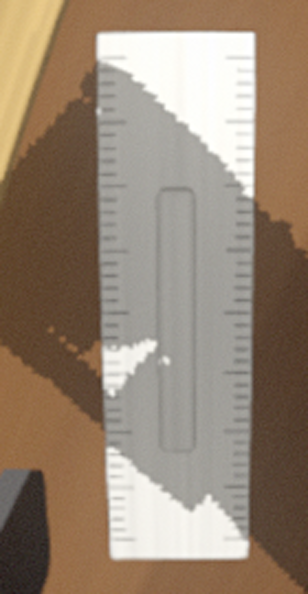

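```bash
python3 -c "
from h import *
plan([.5023,-.0886,.07],downR(-2.729),4)"
```

```text
joints [-0.368 -0.031  2.02  -0.033  1.178  2.373] d [ 0.0073  0.0021 -0.1127] rv [-0.039  0.001 -0.003] n 4
[-0.0001, 0.0281, -0.003, -0.0098, 0.0003, -0.0009]
[-0.0002, 0.0281, -0.0027, -0.0098, 0.0003, -0.0009]
[-0.0002, 0.0281, -0.0024, -0.0098, 0.0003, -0.0009]
[-0.0002, 0.0281, -0.0022, -0.0098, 0.0003, -0.0009]
```

Request:
apply_moves:
  deltas:
    - [0, 0.028, -0.003, -0.02, 0, 0, 0.04]
    - [0, 0.028, -0.003, -0.02, 0, 0, 0.04]
    - [0, 0.028, -0.002, 0, 0, 0, 0.04]
    - [0, 0.025, -0.002, 0, 0, 0, 0.04]
    - [0, 0, 0, 0, 0, 0, 0.04]
    - [0, 0, 0, 0, 0, 0, 0.04]

```text
time_s: 12.45
tcp_pos: [0.5025, -0.0877, 0.0693]
orientation: [[-0.402, -0.01, -0.916], [0.916, -0.005, -0.402], [-0.001, -1.0, 0.011]]
ft_force: [-0.3, 0.1, 1.8]
gripper_width: 0.0399
```

```bash
python3 -c "
from h import *
plan([.5023,-.0886,.013],downR(-2.729),3)
grab('wrist','w11')"
```

```text
joints [-0.368  0.13   2.086 -0.011  0.932  2.367] d [-0.0002 -0.0009 -0.0563] rv [-0.011  0.001 -0.001] n 3
[-0.0002, 0.0188, -0.0, -0.0038, 0.0003, -0.0003]
[-0.0002, 0.0188, 0.0, -0.0038, 0.0003, -0.0003]
[-0.0002, 0.0188, 0.0001, -0.0038, 0.0003, -0.0003]
```

View pics/w11.png

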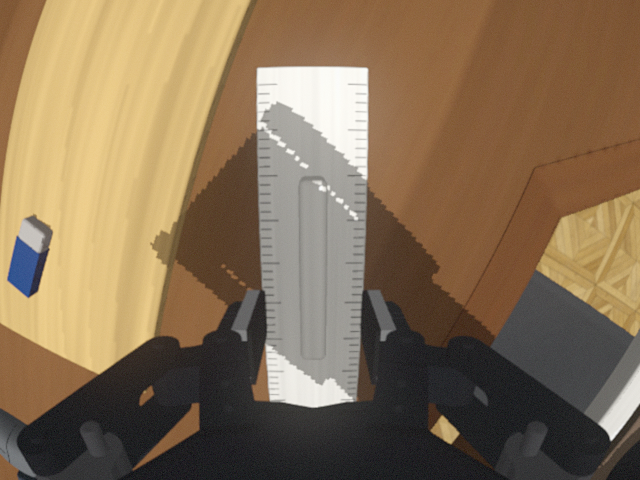

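Request:
apply_moves:
  deltas:
    - [0, 0.019, 0, -0.005, 0, 0, 0.035]
    - [0, 0.019, 0, -0.005, 0, 0, 0.035]
    - [0, 0.013, 0, 0, 0, 0, 0.03]
    - [0, 0, 0, 0, 0, 0, 0.03]
    - [0, 0, 0, 0, 0, 0, 0.03]

```text
time_s: 13.0
tcp_pos: [0.5079, -0.0896, 0.0238]
orientation: [[-0.403, 0.009, -0.915], [0.915, -0.007, -0.403], [-0.009, -1.0, -0.005]]
ft_force: [-0.2, 1.0, -0.2]
gripper_width: 0.0301
```

```bash
python3 -c "
from h import *
plan([.5023,-.0886,.013],downR(-2.729),1)
print(read_state()['ft_force'])"
```

```text
joints [-0.37   0.213  2.096 -0.004  0.823  2.359] d [-0.0056  0.001  -0.0108] rv [ 0.005  0.002 -0.009] n 1
[0.0033, 0.0108, 0.0048, 0.0052, 0.0024, -0.0095]
[-0.24823393  1.03626399 -0.18798413]
```

Request:
apply_moves:
  deltas:
    - [0.003, 0.006, 0.005, 0.005, 0.002, -0.009, 0.03]
    - [0, 0, 0, 0, 0, 0, 0.03]
    - [0, 0, 0, 0, 0, 0, 0.03]

```text
time_s: 13.3
tcp_pos: [0.5034, -0.0895, 0.0198]
orientation: [[-0.401, 0.003, -0.916], [0.916, -0.001, -0.401], [-0.003, -1.0, -0.003]]
ft_force: [-0.2, 0.5, 1.0]
gripper_width: 0.03
```

```bash
python3 -c "
from h import *
plan([.5023,-.0886,.013],downR(-2.729),1)
print(read_state()['ft_force'])"
```

```text
joints [-0.374  0.214  2.103 -0.     0.82   2.354] d [-0.0011  0.0009 -0.0068] rv [ 0.003  0.001 -0.003] n 1
[0.0013, 0.0068, 0.0007, 0.0025, 0.0005, -0.0027]
[-0.24997048  0.50476413  0.97925781]
```

Request:
apply_moves:
  deltas:
    - [0.001, 0.006, 0.001, 0.002, 0, -0.003, 0.03]
    - [0, 0, 0, 0, 0, 0, 0.02]
    - [0, 0, 0, 0, 0, 0, 0.0]
    - [0, 0, 0, 0, 0, 0, 0.0]
    - [0, 0, 0, 0, 0, 0, 0.0]
    - [0, 0, 0, 0, 0, 0, 0.0]
  force: 70

```text
time_s: 13.9
tcp_pos: [0.5029, -0.0892, 0.0145]
orientation: [[-0.402, 0.002, -0.916], [0.916, -0.0, -0.402], [-0.001, -1.0, -0.002]]
ft_force: [-0.1, 0.6, 0.6]
gripper_width: 0.0125
```

```bash
python3 -c "
from h import *
plan([.5023,-.0886,.013],downR(-2.729),1)
print(read_state()['ft_force'])"
```

```text
joints [-3.750e-01  2.240e-01  2.104e+00  1.000e-03  8.110e-01  2.353e+00] d [-0.0006  0.0006 -0.0015] rv [ 0.002  0.001 -0.001] n 1
[0.0008, 0.0015, 0.0003, 0.0017, 0.0006, -0.0008]
[-0.14344655  0.64213505  0.57987432]
```

Request:
apply_moves:
  deltas:
    - [0, -0.015, 0, 0, 0, 0, 0.0]
    - [0, -0.02, 0, 0, 0, 0, 0.0]
    - [0, -0.005, 0, 0, 0, 0, 0.0]
    - [0, 0, 0, 0, 0, 0, 0.0]
    - [0, 0, 0, 0, 0, 0, 0.0]

```text
time_s: 14.4
tcp_pos: [0.498, -0.0875, 0.0501]
orientation: [[-0.401, -0.008, -0.916], [0.916, 0.004, -0.401], [0.007, -1.0, 0.006]]
ft_force: [-1.0, -0.9, -3.6]
gripper_width: 0.0128
```

```bash
python3 -c "
from h import *
print(read_state()['ft_force'],read_state()['tcp_pos'])
plan([.536,-.0918,.055],downR(-3.066),3)
grab('wrist','w12')"
```

```text
[-0.97021275 -0.88550748 -3.61339428] [ 0.49800311 -0.08746388  0.05011488]
joints [-3.750e-01  1.540e-01  2.103e+00  1.000e-03  8.940e-01  2.353e+00] d [ 0.038  -0.0043  0.0049] rv [-0.007  0.337  0.006] n 3
[-0.0064, -0.0017, -0.011, -0.0024, 0.1124, 0.0019]
[-0.0051, -0.0017, -0.0117, -0.0024, 0.1124, 0.0019]
[-0.0038, -0.0017, -0.0122, -0.0024, 0.1124, 0.0019]
```

View pics/w12.png

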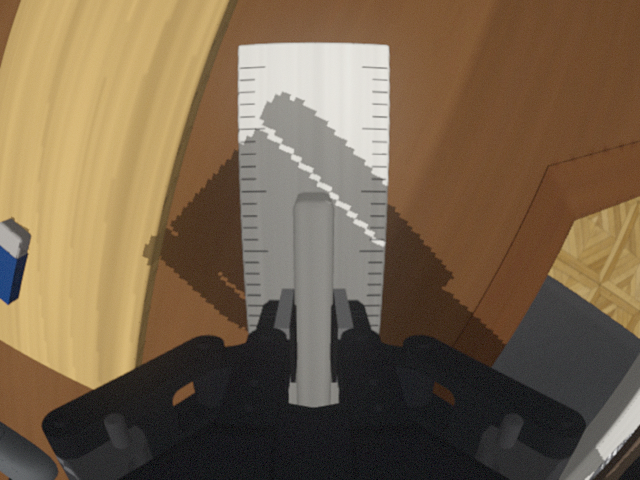

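Plate is lifted level, held by its ridge (plate top at rows 45–, ridge at column 314). Now turn parallel and move near the board.

Request:
apply_moves:
  deltas:
    - [-0.006, 0, -0.011, -0.002, 0.112, 0.002, 0.0]
    - [-0.005, 0, -0.011, -0.002, 0.112, 0.002, 0.0]
    - [-0.004, 0, -0.011, -0.002, 0.112, 0.002, 0.0]
    - [0, 0, 0, 0, 0, 0, 0.0]
    - [0, 0, 0, 0, 0, 0, 0.0]

```text
time_s: 14.95
tcp_pos: [0.5304, -0.0906, 0.0435]
orientation: [[-0.067, -0.012, -0.998], [0.998, 0.003, -0.067], [0.004, -1.0, 0.012]]
ft_force: [-1.1, -0.7, -3.7]
gripper_width: 0.0127
```

```bash
python3 -c "
from h import *
print(read_state()['ft_force'],read_state()['tcp_pos'])
plan([.536,-.0918,.055],downR(-3.066),3)
grab('wrist','w13')"
```

```text
[-1.13333569 -0.69961799 -3.6949354 ] [ 0.53041228 -0.09055793  0.04352603]
joints [-3.570e-01  2.320e-01  2.025e+00 -1.000e-03  8.970e-01  2.718e+00] d [ 0.0056 -0.0012  0.0115] rv [-0.012 -0.009  0.004] n 3
[-0.0005, -0.0038, -0.0018, -0.0039, -0.0029, 0.0014]
[-0.0005, -0.0038, -0.0018, -0.0039, -0.0029, 0.0014]
[-0.0005, -0.0038, -0.0018, -0.0039, -0.0029, 0.0014]
```

View pics/w13.png

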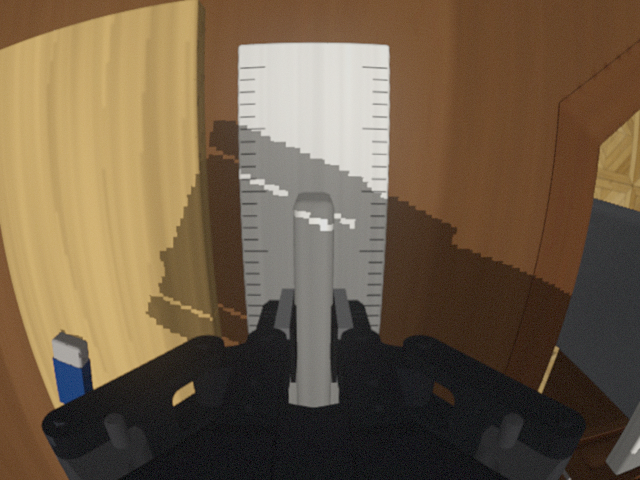

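Request:
apply_moves:
  deltas:
    - [-0.001, 0.01, -0.002, -0.006, -0.005, 0.002, 0.0]
    - [0, 0.01, -0.001, -0.005, -0.003, 0.002, 0.0]
    - [0, 0.004, 0, 0, 0, 0, 0.0]
    - [0, 0, 0, 0, 0, 0, 0.0]
    - [0, 0, 0, 0, 0, 0, 0.0]

```text
time_s: 15.5
tcp_pos: [0.5307, -0.0906, 0.0157]
orientation: [[-0.078, -0.004, -0.997], [0.997, 0.001, -0.078], [0.002, -1.0, 0.003]]
ft_force: [-0.6, 0.1, -2.6]
gripper_width: 0.0126
```

```bash
python3 -c "
from h import *
print(read_state()['ft_force'],read_state()['tcp_pos'])
plan([.536,-.0918,.0145],downR(-3.066),1)
"
```

```text
[-0.56981188  0.11411386 -2.56530278] [ 0.53074507 -0.0906434   0.01568329]
joints [-0.358  0.277  2.034 -0.     0.834  2.706] d [ 0.0053 -0.0012 -0.0012] rv [-0.003  0.003  0.002] n 1
[-0.0016, 0.0012, -0.0052, -0.0035, 0.0028, 0.0016]
```

Request:
apply_moves:
  deltas:
    - [-0.001, 0, -0.009, -0.003, 0.003, 0.002, 0.0]
    - [0, 0, -0.008, 0, 0, 0, 0.0]
    - [0, 0, 0, 0, 0, 0, 0.0]
    - [0, 0, 0, 0, 0, 0, 0.0]

```text
time_s: 15.9
tcp_pos: [0.5506, -0.0906, 0.0167]
orientation: [[-0.075, 0.002, -0.997], [0.997, -0.001, -0.075], [-0.002, -1.0, -0.002]]
ft_force: [0.5, 0.2, -3.6]
gripper_width: 0.0129
```

```bash
python3 -c "
from h import *
print(read_state()['ft_force'],read_state()['tcp_pos'])
plan([.552,-.0907,.0145],downR(-3.066),1)
grab('wrist','w14');crop('w14',150,0,150,330,2.2,'w14c');grab('side','s14');crop('s14',220,180,130,120,6,'s14c')
"
```

```text
[ 0.48487144  0.18328628 -3.59779645] [ 0.55056901 -0.09062757  0.01669049]
joints [-3.450e-01  3.090e-01  1.990e+00 -1.000e-03  8.400e-01  2.722e+00] d [ 0.0014 -0.0001 -0.0022] rv [ 0.002 -0.    -0.002] n 1
[-0.0002, 0.0022, -0.0014, 0.0022, -0.0002, -0.0016]
```

View pics/w14c.png

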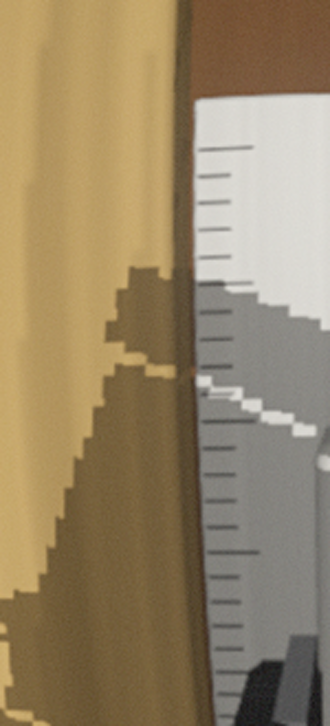

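View pics/s14c.png

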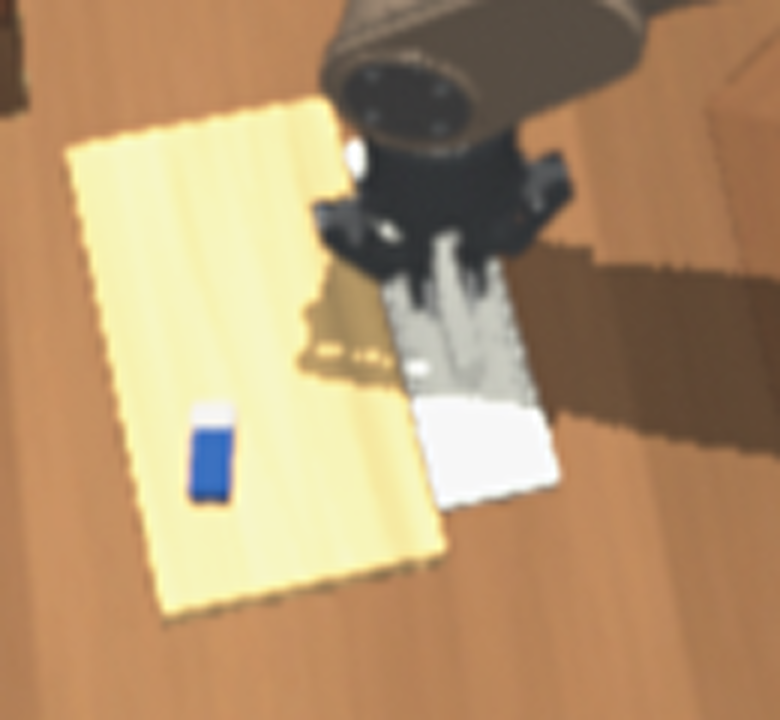

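Request:
apply_moves:
  deltas:
    - [0, 0.001, -0.002, 0.002, 0, -0.002, 0.0]
    - [0, 0.001, -0.002, 0, 0, 0, 0.0]
    - [0, 0, -0.001, 0, 0, 0, 0.0]
    - [0, 0, 0, 0, 0, 0, 0.0]

```text
time_s: 16.4
tcp_pos: [0.5535, -0.0903, 0.0147]
orientation: [[-0.076, -0.006, -0.997], [0.997, 0.001, -0.076], [0.001, -1.0, 0.006]]
ft_force: [-1.3, 0.9, -2.8]
gripper_width: 0.0125
```

```bash
python3 -c "
from h import *
print(read_state()['ft_force'],read_state()['tcp_pos'])
plan([.552,-.0907,.0145],downR(-3.066),1)
grab('wrist','w15');crop('w15',150,0,150,330,2.2,'w15c')
"
```

```text
[-1.33354944  0.86439129 -2.78357223] [ 0.55354612 -0.09026862  0.01466784]
joints [-3.420e-01  3.210e-01  1.978e+00 -1.000e-03  8.480e-01  2.725e+00] d [-0.0015 -0.0004 -0.0002] rv [-0.006  0.     0.001] n 1
[-0.0003, 0.0002, 0.0016, -0.0057, 0.0002, 0.0013]
```

View pics/w15c.png

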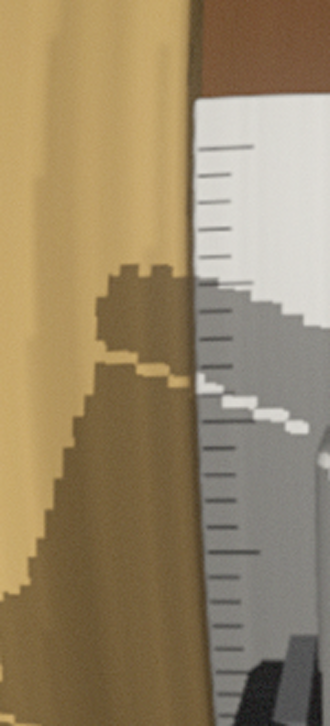

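Request:
apply_moves:
  deltas:
    - [0, 0.001, -0.002, -0.005, 0, 0, 0.0]
    - [0, 0.001, -0.001, 0, 0, 0, 0.0]
    - [0, 0, 0, 0, 0, 0, 0.0]
    - [0, 0, 0, 0, 0, 0, 0.0]

```text
time_s: 16.85
tcp_pos: [0.5536, -0.0903, 0.015]
orientation: [[-0.077, -0.011, -0.997], [0.997, 0.002, -0.077], [0.003, -1.0, 0.011]]
ft_force: [-2.3, 0.3, -2.2]
gripper_width: 0.0121
```

```bash
python3 -c "
from h import *
print(read_state()['ft_force'],read_state()['tcp_pos'])
plan([.555,-.0907,.0145],downR(-3.066),1)
grab('wrist','w16');crop('w16',150,0,150,330,2.2,'w16c')
"
```

```text
[-2.25767038  0.31720591 -2.19686615] [ 0.55361469 -0.09030214  0.01504134]
joints [-0.342  0.323  1.975 -0.003  0.854  2.725] d [ 0.0014 -0.0004 -0.0005] rv [-0.011  0.001  0.003] n 1
[-0.0005, 0.0005, -0.0014, -0.0106, 0.0011, 0.0026]
```

View pics/w16c.png

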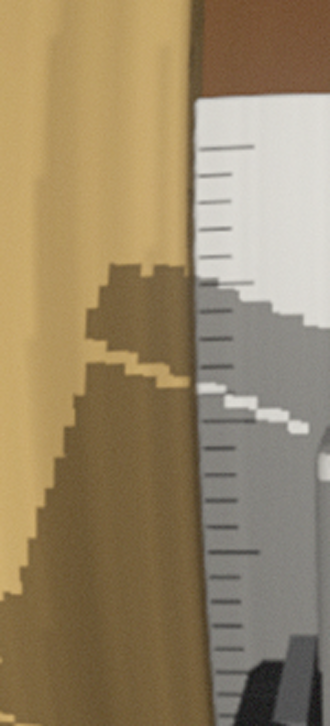

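Request:
apply_moves:
  deltas:
    - [0, 0.001, 0, -0.008, 0, 0.002, 0.0]
    - [0, 0, 0, 0, 0, 0, 0.0]
    - [0, 0, 0, 0, 0, 0, 0.02]
    - [0, 0, 0, 0, 0, 0, 0.03]
    - [0, 0, 0, 0, 0, 0, 0.03]
    - [0, -0.01, 0, 0, 0, 0, 0.03]
    - [0, -0.02, 0, 0, 0, 0, 0.035]
    - [0, -0.02, 0, 0, 0, 0, 0.04]

```text
time_s: 17.7
tcp_pos: [0.5555, -0.0903, 0.0659]
orientation: [[-0.077, 0.002, -0.997], [0.997, 0.0, -0.077], [0.0, -1.0, -0.002]]
ft_force: [0.4, 0.7, 0.0]
gripper_width: 0.0403
```

```bash
python3 st.py
```

```text
[ 0.55550189 -0.0902981   0.06594588] [0.40289075 0.65722239 0.00608426] [-3.420e-01  2.370e-01  1.967e+00  1.000e-03  9.360e-01  2.722e+00] a 89.90660140823863 x tilt 0.00037506384554110634 far edge z 0.025945936994747683
world z in tool [ 3.75063846e-04 -9.99998671e-01 -1.58637731e-03] 0.04028044974456577
```

Request:
apply_moves:
  deltas:
    - [0, -0.04, 0, 0, 0, 0, 0.06]
    - [0, -0.04, 0, 0, 0, 0, 0.06]
    - [0, -0.03, 0, 0, 0, 0, 0.06]
    - [0, 0, 0, 0, 0, 0, 0.06]
    - [0, 0, 0, 0, 0, 0, 0.06]

```text
time_s: 18.2
tcp_pos: [0.5581, -0.0909, 0.1879]
orientation: [[-0.077, 0.014, -0.997], [0.997, -0.003, -0.077], [-0.004, -1.0, -0.014]]
ft_force: [0.1, -0.6, -1.1]
gripper_width: 0.0599
```

```bash
python3 -c "
from h import *
grab('wrist','w17');crop('w17',180,80,180,260,2.3,'w17c');grab('side','s17');crop('s17',220,180,130,120,6,'s17c')"
```

```text
(no output)
```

View pics/w17.png

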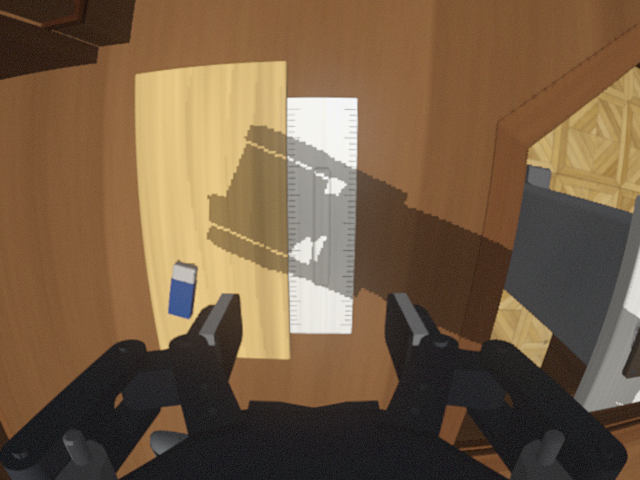

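View pics/w17c.png

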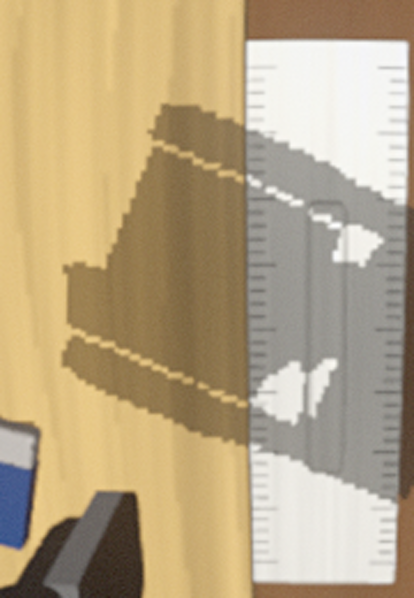

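View pics/s17c.png

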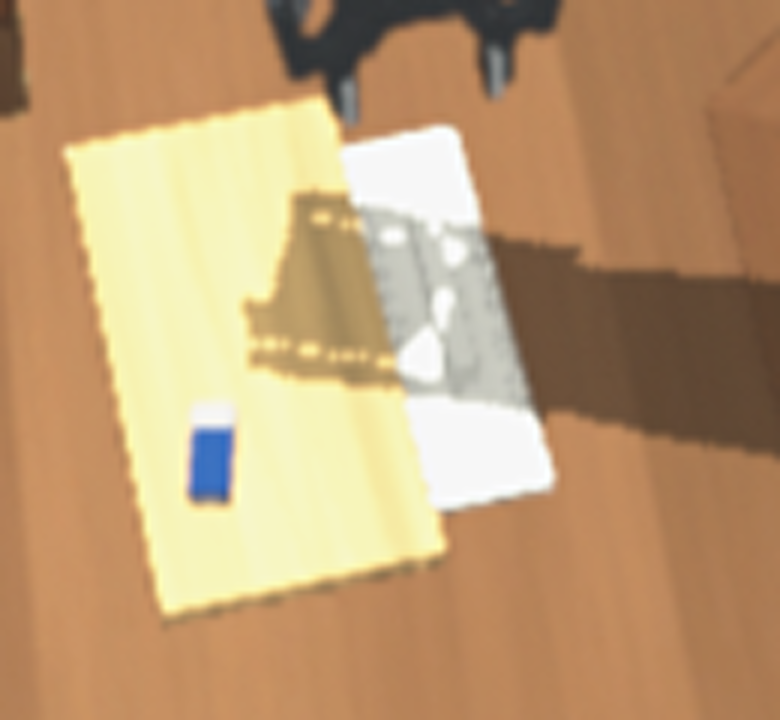

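```bash
python3 - <<'E'
from meas import *
im=load('w17')
far=onz(im,286,61,.016,True);near=onz(im,290,359.5,.016,True); d=near-far; mid=(near+far)/2; yaw=np.arctan2(-d[0],d[1])
print(far,near,np.linalg.norm(d),'yaw',yaw)
c=meas('w17',[(286.8,97.5),(357.5,98.5),(352,333.5),(290,333.3)])
Rb=np.array([[np.cos(yaw),-np.sin(yaw)],[np.sin(yaw),np.cos(yaw)]])
print('in board (from edge, along)',Rb.T@(c-mid)[:2],'target -.030')
for u,v in [(335,98.3),]: pass
for a,b in [((357.5,98.5),(352,333.5)),((286.8,97.5),(290,333.3))]:
    p=onz(im,*a,.01,True);q=onz(im,*b,.01,True);e=q-p;print('edge yaw',np.arctan2(-e[0],e[1]),Rb.T@((p+q)/2-mid)[:2])
E
```

```text
[ 0.59376094 -0.22753636  0.016     ] [0.57273815 0.04959231 0.016     ] 0.27792491452330415 yaw 0.07571431070744239
[[0.5911, -0.1965, 0.01], [0.5313, -0.2005, 0.01], [0.5139, 0.0179, 0.01], [0.5745, 0.0226, 0.01]] c [ 0.5527 -0.0891  0.01  ] len 0.2194 wid 0.06 0.0608 long az -1.4933
in board (from edge, along) [-0.03046333  0.00216569] target -.030
edge yaw 0.07931635229755253 [-0.06065161  0.00226676]
edge yaw 0.07571968394078749 [-0.00027506  0.00206463]
```

```bash
python3 -c "
from h import *
print(read_state()['dq'].round(3),ticket.sign_off())"
```

```text
the job is handed in; nothing more can be done
[ 0.     0.02   0.022 -0.001  0.004 -0.   ] None
```

I laid the straightedge flat on the bare desk with its ridge up and let go. I then picked it up again by the ridge, set it against the board's robot-side long edge, released it and handed the job in at about 18 s. I used the larger straightedge from the stand, not the smaller look-alike beside it.

- **Fit to the board:** the last wrist picture puts the gap at about 0.3–0.5 mm and the middle about 2 mm from the board's middle. The two edges are parallel within about 0.004 rad. The camera calibration is only good to about 2 mm.
- **Flatness:** the wrist and side pictures show it lying flat with its ridge up, with the gripper clear of everything.
- **Board:** I pressed the straightedge lightly against it, about 2 N. It moved no more than about 1–2 mm.
- **Other things:** the eraser, tape roll, mouse and calculator looked unmoved in the pictures I took. I did not measure them again at the end.

No check failed or disagreed.

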